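# Clamp a freshly glued shield can at three clicks and keep hold

### The job

The shield can on the small circuit module lying on the wood block has just been glued: lay the module, can upwards, flat in the pin nest of the bench clamp and let go of it. Then take the clamp's lever by its cross bar and bring it down until the ratchet has clicked exactly three times, feeling for each click and never going on to a fourth. Finish while still holding the lever there by the bar, the foot pressing on the can, and leave the solder spool and the wood block where they stand.

Things in the scene. Friction and masses are not known exactly. Their poses are not given: they have to be found in the camera images.
- module_centre (a point): Middle of the loose module, 3 mm above its underside: green board 36 (x) by 44 (y) by 3 mm, shield can on top, 6 mm thick in all, 25 g. Starts can up on the wood block, long sides parallel, overhanging the block's long sides by 2 mm, so fingers pinching its 36 mm can reach below the board. Either end may go to either end of the nest.
- wood_block: Loose plain wood block, 32 (x) by 85 (y) by 16 mm high, left or right of the clamp, on which the module starts; origin at the centre of its underside.
- nest (a point): Middle of the nest's pad, 30 mm above the bench; x points to the lever's hinge, z up. The module lies here, 44 mm side along x, between eight domed pins 5 mm high, with 2 mm play all round. Midway on its long sides are finger slots 34 mm wide (x), down to the 10 mm base plate; the pad is 30 mm wide (y) between them. The pinch there is along y.
- handle (a point): Middle of the lever's round cross bar: 14 mm thick (19 mm at the middle, where it joins the 14 mm wide arm), 96 mm long along the nest's y, 200 mm from the hinge. Swings about the hinge, from above and a little behind it, down towards the robot. Each half can be pinched from above 30 mm beside the middle, fingers closing along the nest's x.
- lever: Clamp lever; origin on the hinge axis (119 mm behind the nest's middle along its x, 64 mm above the bench), x from bar to hinge, y along the hinge. Starts about 95 to 100 degrees above level and stays where left; 1 to 5 N at the bar moves it. In the ratchet the push climbs by some 6 to 12 N up each tooth and drops suddenly by 6 N or more at the click. It cannot go back over a click.
- foot: Rubber foot, 18 mm across, on a sprung rod in the lever's barrel, 118 mm from the hinge; origin where the rod crosses the arm. Meets the shield can when the bar is some 9 degrees above level, about the second click, and gives up to 28 mm against 4 N plus 0.25 N per mm.
- ratchet_plate: Steel plate, 100 mm across, beside the lever, five teeth at its front; origin on the hinge axis, x from teeth to hinge. Stays still, but is set turned up to 0.05 rad either way, so the clicks come at differing heights: the first with the bar 15 to 21 degrees above level, the others each 0.11 rad (22 mm at the bar) on.
- solder_spool: Loose spool of solder, 54 mm across, 38 mm high; origin at the centre of its underside. A bystander.
There are look-alikes about, which are no part of the job. Leave any purple look-alike of the part that bears module_centre alone.

How it is judged:
On the way, in this order (a step that is already met when the one before it is completed fails the run):
1. the module lies flat in the nest, can upwards, let go, with the lever still raised (horizontal distance between module_centre and nest below 0.0045 m and z of module_centre in the frame of nest below 0.0045 m and angle between module_centre's own z axis and vertical below 0.06 rad and angle between the y axis of module_centre and the x axis of nest, either way round below 0.2 rad and contact force between the fingers and module below 0.1 N and z of handle in the frame of ratchet_plate above 0.1 m), for 0.2 s.
2. the lever is brought down over the first click (z of handle in the frame of ratchet_plate below 0.061 m).
At the end, for the whole second after the job is handed in: The lever stands past the third click and short of the fourth, held still by the fingers (more than 3 N on it), its foot pressing on the module with more than 3 N; the module lies flat, can upwards, within the nest's pins (within 4.5 mm of its middle, its long side along the nest's x) (z of handle in the frame of ratchet_plate between -0.0025 and 0.018 m and contact force between the fingers and lever above 3 N and contact force between foot and module above 3 N and angular speed of lever below 0.1 rad/s and horizontal distance between module_centre and nest below 0.0045 m and z of module_centre in the frame of nest below 0.0045 m and angle between module_centre's own z axis and vertical below 0.06 rad and angle between the y axis of module_centre and the x axis of nest, either way round below 0.2 rad); the arm keeps its last pose, push and grip.
It fails at once if the ratchet is taken to a fourth click (z of handle in the frame of ratchet_plate below -0.005 m).
It fails at once if the solder spool or the wood block is knocked away (distance of solder_spool from where it was at the start of the episode above 0.03 m or distance of wood_block from where it was at the start of the episode above 0.05 m).
It also fails if it takes over 72 s, if anything falls off the work surface, if the arm or the gripper's body presses on something with over 40 N, if the wrist force passes 120 N, or if a joint passes its speed limit or range.

### The arm

A 6-joint arm with a two-finger parallel gripper is mounted at the origin on a cart in front of the work surface, level with it; the furniture and walls round the work are solid. World frame = base frame: x ahead of the robot, y to its left, z up, the work surface at z = 0. Lengths are in m, angles in rad, forces in N, time in s.
With the tool pointing down it reaches from about 0.325 to 0.9 m from the base axis. Payload 6.1 kg.
Tool frame: the origin (TCP) lies midway between the tips of the shut fingers; the grasp point (between the pads) lies env.grasp_offset behind it (env.grasp_offset is the distance from the TCP to the grasp point, in m); z points along the fingers, y is the line along which they close (so a half turn about z gives the same grasp; the last joint's range is limited). The gripper opens to 85 mm and grips with 20 to 120 N. Pads are 22 mm wide; open, the fingers measure 114 mm over their backs; the gripper's body (76 mm by 85 mm) begins 54 mm behind the grasp point. The pads swing forward as they close: fully open they stand 13 mm farther back than shut.
Start: joints at [1.022, 0.22, 1.526, -0, 1.395, -0.126], TCP at [0.256, 0.57, 0.198] pointing down, gripper open.
Joint ranges: [-2.98, 2.98], [-0.91, 2.08], [0.09, 2.57], [-1.24, 4.39], [0.2, 2.65], [-2.68, 2.68]. Speed limits (rad/s): [2.57, 2.57, 3.01, 3.14, 3.14, 3.14].

### API

Orientations are given as a unit quaternion [w, x, y, z].
In Python, from station import get_obs, optics, order, env gives the robot as it stands.
- The arm moves only by the tool servo_tool, never from a script. Its argument "rows" is a list of rows, each an object with "travel": the shift along the tool's x, y, z in units of 0.3 m (1.0 is 0.3 m), a list of three; "dr": the turn, a rotation vector about the tool's x, y, z in units of 90 degrees (1.0 is 90 degrees), a list of three; "hand": the opening, from 0 (shut) to 1 (fully open). In form: [{"travel": [tx, ty, tz], "dr": [ax, ay, az], "hand": hand}, ...]. A call has exactly 8 rows; each row shifts and turns the commanded pose from where the row before left it, along the tool's axes as they then stand; what a row does not reach is not made up. A row lasts 1/12 s, in which the tool goes at most 41.7 mm and 7.16 degrees, less where a joint would pass 70% of its speed; a pose out of reach is approached as far as the arm can. A call with a number of a shift or a turn outside -1 to 1 is refused whole. A call with a gripper value outside its range is refused whole. The fingers move at their own pace and stop on an object; the grip force is fixed at half the most. Time passes only in rows, so rows that do not move let the fingers close, or fill a call up. It gives the time, the measured TCP pose, the force, the opening and the grip force at its end, in the units of the state.
- get_obs(): the state, without advancing time (a new reading comes with each control period).
- optics.capture(name): name is "side" or "top" or "wrist"; returns the picture (400x640x3 uint8, blue, green, red); there is no depth.
- optics.get_calibration(name): a dict with "K" (3x3 intrinsics, pixels), "position" and "orientation" of the camera in the world. Camera axes: x right, y down, z forward; pixel columns grow to the right and rows downward; lengths in m; the calibration is good to about 2 mm. A picture is of the moment at which its call begins: read the wrist's pose just before it. get_calibration takes no time and is no camera call; for the wrist camera it gives the pose at the moment of the call.
- order.sign_off(): hands the job in; it is judged then, once.
The state is a dict: "time_s": time; "q": joint angles; "dq": joint speeds; "effort": joint torques, N m; "tcp_pos": TCP position; "tool_rot": TCP orientation; "force": force on the tool from outside, world axes, zero at the start; "ft_torque": the same for the moment, N m; "width": opening from 0.0 (shut) to 1.0 (fully open); "grip_force": force on a finger pad.
Only numpy, scipy, OpenCV 4.12 (cv2) and the standard library are available. Lean on these libraries where they do the work, as an engineer would, in place of code of your own. Each camera call takes 0.05 s, during which the arm holds its last target. There are 200 camera calls.

## Working session

There is one attempt and no reset: what is moved stays moved. The work goes in short steps, Python scripts to look and compute and a tool call to move; the robot and the scene stay as the last step left them, time stands still between calls to the robot, and variables do not carry over. Pictures are saved under pics/ and viewed, at most 10 in all, crops included, and the job is handed in when it is done.

Besides the shell and the picture viewer there is one more tool, called after "Emit:" as name([rows], argument=value, ...), one row to a line, values as JSON. servo_tool: Moves the arm, as the interface text tells. Its arguments: {"type":"object","properties":{"rows":{"type":"array","items":{"type":"object","properties":{"travel":{"type":"array","items":{"type":"number"}},"dr":{"type":"array","items":{"type":"number"}},"hand":{"type":"number"}}}}},"required":["rows"]}

```bash
ls; mkdir -p pics
python3 - <<'E'
from station import get_obs, optics, order, env
import cv2, numpy as np
o=get_obs(); print({k:np.round(v,3) for k,v in o.items()}); print(env.grasp_offset)
for n in ("top","side"):
    im=optics.capture(n); cv2.imwrite(f"pics/{n}0.png",im)
    c=optics.get_calibration(n); print(n,c)
E
```

```text
pics
{'time_s': np.float64(0.0), 'q': array([ 1.022,  0.221,  1.528, -0.   ,  1.395, -0.126]), 'dq': array([-0.001, -0.001, -0.001,  0.   ,  0.001, -0.   ]), 'effort': array([ 0.0000e+00, -4.9692e+01, -3.8939e+01, -0.0000e+00,  1.1000e-02,
        0.0000e+00]), 'tcp_pos': array([0.256, 0.569, 0.197]), 'tool_rot': array([-0.   ,  0.21 ,  0.978, -0.001]), 'force': array([-0.315,  0.671, -0.748]), 'ft_torque': array([-0.013,  0.007, -0.033]), 'grip_force': np.float64(0.0), 'width': np.float64(0.999)}
0.0187
top {'K': array([[451.28336136,   0.        , 328.73756092],
       [  0.        , 451.28336136, 199.50251208],
       [  0.        ,   0.        ,   1.        ]]), 'position': array([0.29522988, 0.08035644, 1.40854914]), 'orientation': array([-0.06882791,  0.71213027, -0.69676486,  0.05149686])}
side {'K': array([[508.82789929,   0.        , 319.20566577],
       [  0.        , 508.82789929, 198.38558526],
       [  0.        ,   0.        ,   1.        ]]), 'position': array([ 0.34062905, -0.72011066,  0.93701018]), 'orientation': array([-0.39856612,  0.90934313, -0.11121321,  0.04326374])}
```

View pics/top0.png

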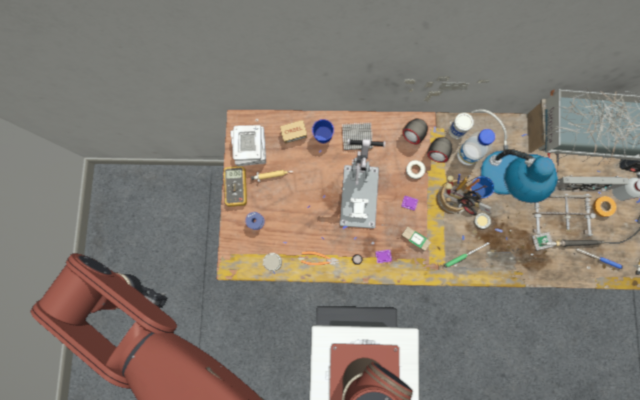

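View pics/side0.png

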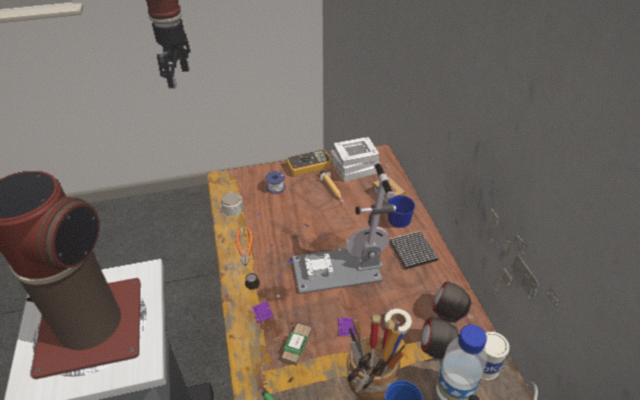

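The top view shows the clamp at about (360,195), with the white nest at (360,208) and the lever bar near (366,143). Candidates for the module:
- The green board with a can on the wood block, at (416,239).
- Purple look-alikes at (410,203) and (384,256).
- A greenish board at (543,240), in the clutter to the right.

I choose (416,239), because it is on the wood block beside the clamp. Next I check it in a close crop.

Run:
```python
import cv2,numpy as np
a=cv2.imread("pics/top0.png")[125:275,330:440]; b=cv2.imread("pics/side0.png")[150:370,230:410]
a=cv2.resize(a,None,fx=4,fy=4,interpolation=cv2.INTER_CUBIC); b=cv2.resize(b,(360,440),interpolation=cv2.INTER_CUBIC)
c=np.zeros((600,800,3),np.uint8); c[:,:440]=a; c[:440,440:]=b; cv2.imwrite("pics/crop0.png",c)
```

```text
(no output)
```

View pics/crop0.png

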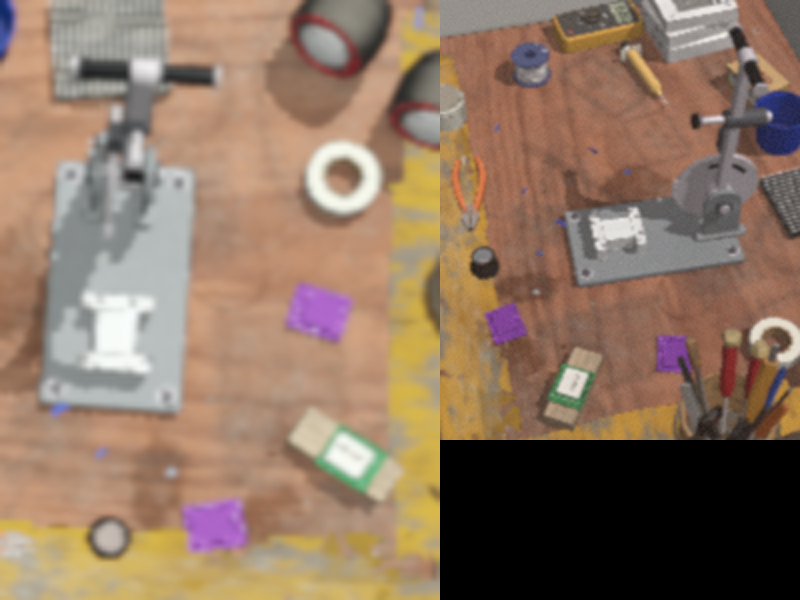

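The crop confirms it: a green board with a white can on the wood block. The nest is the white H shape, and the lever's cross bar stands raised behind it. Next I measure.

```bash
cat > h.py <<'E'
import cv2,numpy as np
from scipy.spatial.transform import Rotation as R
from station import get_obs, optics, order, env
def rot(q): return R.from_quat([q[1],q[2],q[3],q[0]])
def plane(c,px,z):
    px=np.atleast_2d(np.asarray(px,float)); d=np.c_[px,np.ones(len(px))]@np.linalg.inv(c["K"]).T
    d=rot(c["orientation"]).apply(d); p=c["position"]
    return p+d*((z-p[2])/d[:,2])[:,None]
def mask(im,lo,hi,roi):
    m=cv2.inRange(cv2.cvtColor(im,cv2.COLOR_BGR2HSV),lo,hi); k=np.zeros_like(m); x0,y0,x1,y1=roi; k[y0:y1,x0:x1]=1; return m*k
def big(m):
    cs,_=cv2.findContours(m,cv2.RETR_EXTERNAL,cv2.CHAIN_APPROX_NONE); return max(cs,key=cv2.contourArea)
def rect(c,m,z):
    """min-area rectangle, in world at height z: centre, sizes, angle of the long side"""
    w=plane(c,big(m)[:,0,:],z)[:,:2].astype(np.float32)
    b=cv2.boxPoints(cv2.minAreaRect(w)); e=[b[1]-b[0],b[2]-b[1]]; l=[np.hypot(*v) for v in e]; v=e[int(np.argmax(l))]
    return b.mean(0),sorted(l),np.degrees(np.arctan2(v[1],v[0]))%180
E
python3 - <<'E'
from h import *
t=cv2.imread("pics/top0.png"); s=cv2.imread("pics/side0.png")
ct,cs=optics.get_calibration("top"),optics.get_calibration("side")
# module
for n,im,c,roi in (("top",t,ct,(395,222,435,256)),("side",s,cs,(275,315,320,365))):
    m=mask(im,(40,90,40),(90,255,255),roi); print(n,"module",m.astype(bool).sum(),rect(c,m,0.019))
for n,im,c,roi in (("top",t,ct,(345,195,375,222)),("side",s,cs,(295,245,340,280))):
    m=mask(im,(0,0,190),(180,50,255),roi); print(n,"nest",m.astype(bool).sum(),rect(c,m,0.033))
m=mask(t,(80,8,80),(130,80,200),(338,160,385,232)); print("base",rect(ct,m,0.01))
for nme,px in (("blk",[[402,227],[406,238],[411,227],[403,236]]),("baseCorners",[[344.5,166],[378.5,167],[375,227.5],[340,225]]),("boltsTop",[[347.5,168.5],[374.5,170.5],[371.5,223.5],[343.5,221.5]])):
    print(nme,plane(ct,px,.01).round(3).tolist())
# triangulate bar ends
def tri(a,b):
    P=[c["K"]@np.c_[rot(c["orientation"]).as_matrix().T,-rot(c["orientation"]).as_matrix().T@c["position"]] for c in (ct,cs)]
    X=cv2.triangulatePoints(P[0],P[1],np.array(a,float).T,np.array(b,float).T); return (X[:3]/X[3]).T.round(3)
print(tri([[350,142.5],[383.5,144]],[[380,169],[388,192]]))
print(tri([[350,142.5],[383.5,144]],[[388,192],[380,169]]))
E
```

```text
top module 17 (array([ 0.4034056, -0.1535688], dtype=float32), [np.float32(0.0139946155), np.float32(0.039937943)], np.float32(82.444084))
side module 52 (array([ 0.40780085, -0.17585583], dtype=float32), [np.float32(0.006089536), np.float32(0.03072506)], np.float32(147.79239))
top nest 494 (array([0.5075575, 0.0216953], dtype=float32), [np.float32(0.081181675), np.float32(0.08913359)], np.float32(90.38637))
side nest 285 (array([0.509452  , 0.01781717], dtype=float32), [np.float32(0.05200524), np.float32(0.056502845)], np.float32(176.6629))
base (array([0.5518036 , 0.02257792], dtype=float32), [np.float32(0.10065718), np.float32(0.20391355)], np.float32(176.3688))
blk [[0.453, -0.112, 0.01], [0.42, -0.124, 0.01], [0.454, -0.139, 0.01], [0.426, -0.115, 0.01]]
baseCorners [[0.645, 0.07, 0.01], [0.643, -0.038, 0.01], [0.45, -0.028, 0.01], [0.456, 0.081, 0.01]]
boltsTop [[0.637, 0.06, 0.01], [0.632, -0.025, 0.01], [0.462, -0.017, 0.01], [0.467, 0.07, 0.01]]
[[ 0.652  0.058  0.253]
 [ 0.641 -0.029  0.267]]
[[ 0.675  0.056  0.183]
 [ 0.623 -0.023  0.325]]
```

```bash
cat >> h.py <<'E'
def plan(target,yaw,n,o=None):
    """rows (tool units) for n equal steps to target TCP and to tool-y yaw (deg, mod 180), tool pointing down"""
    o=o or get_obs(); r=rot(o["tool_rot"]); y=r.apply([0,1,0]); z=r.apply([0,0,1]); y0=np.degrees(np.arctan2(y[1],y[0]))
    d=(yaw-y0+90)%180-90 if not isinstance(yaw,tuple) else yaw[0]
    print("yaw",y0.round(2),"turn",round(d,2),"tilt",z.round(4),"pos",o["tcp_pos"].round(4),"q",o["q"].round(2),"t",o["time_s"])
    step=(np.array(target)-o["tcp_pos"])/n/.3
    for i in range(n):
        f=R.from_euler("z",d*i/n,degrees=True)*r
        print(f.inv().apply(step).round(3).tolist(), round(-d/n/90,4))
E
python3 -c "
from h import *
plan([.40,-.13,.20],(-96.8,),24)"
```

```text
yaw 65.77 turn -96.8 tilt [-9.0e-04 -1.5e-03 -1.0e+00] pos [0.2561 0.5694 0.1968] q [ 1.02  0.22  1.53 -0.    1.39 -0.13] t 0.1
[-0.058, -0.08, -0.0] 0.0448
[-0.064, -0.076, -0.0] 0.0448
[-0.069, -0.071, -0.0] 0.0448
[-0.074, -0.066, -0.0] 0.0448
[-0.078, -0.061, -0.0] 0.0448
[-0.082, -0.055, -0.0] 0.0448
[-0.086, -0.05, -0.0] 0.0448
[-0.089, -0.043, -0.0] 0.0448
[-0.092, -0.037, -0.0] 0.0448
[-0.094, -0.03, -0.0] 0.0448
[-0.096, -0.024, -0.0] 0.0448
[-0.098, -0.017, -0.0] 0.0448
[-0.099, -0.01, -0.0] 0.0448
[-0.099, -0.003, -0.0] 0.0448
[-0.099, 0.004, -0.0] 0.0448
[-0.099, 0.011, -0.0] 0.0448
[-0.098, 0.018, -0.0] 0.0448
[-0.096, 0.025, -0.001] 0.0448
[-0.094, 0.031, -0.001] 0.0448
[-0.092, 0.038, -0.001] 0.0448
[-0.089, 0.044, -0.001] 0.0448
[-0.085, 0.05, -0.001] 0.0448
[-0.082, 0.056, -0.001] 0.0448
[-0.077, 0.062, -0.001] 0.0448
```

Emit:
servo_tool([
  {"travel": [-0.058,-0.08,0],"dr": [0,0,0.0448],"hand": 1},
  {"travel": [-0.064,-0.076,0],"dr": [0,0,0.0448],"hand": 1},
  {"travel": [-0.069,-0.071,0],"dr": [0,0,0.0448],"hand": 1},
  {"travel": [-0.074,-0.066,0],"dr": [0,0,0.0448],"hand": 1},
  {"travel": [-0.078,-0.061,0],"dr": [0,0,0.0448],"hand": 1},
  {"travel": [-0.082,-0.055,0],"dr": [0,0,0.0448],"hand": 1},
  {"travel": [-0.086,-0.05,0],"dr": [0,0,0.0448],"hand": 1},
  {"travel": [-0.089,-0.043,0],"dr": [0,0,0.0448],"hand": 1},
])

```text
time_s: 0.77
tcp_pos: [0.3045, 0.3357, 0.1973]
tool_rot: [-0.0, 0.475, 0.88, -0.0]
force: [0.8, 0.1, 0.7]
width: 0.998
grip_force: 0.0
```

Emit:
servo_tool([
  {"travel": [-0.092,-0.037,0],"dr": [0,0,0.0448],"hand": 1},
  {"travel": [-0.094,-0.03,0],"dr": [0,0,0.0448],"hand": 1},
  {"travel": [-0.096,-0.024,0],"dr": [0,0,0.0448],"hand": 1},
  {"travel": [-0.098,-0.017,0],"dr": [0,0,0.0448],"hand": 1},
  {"travel": [-0.099,-0.01,0],"dr": [0,0,0.0448],"hand": 1},
  {"travel": [-0.099,-0.003,0],"dr": [0,0,0.0448],"hand": 1},
  {"travel": [-0.099,0.004,0],"dr": [0,0,0.0448],"hand": 1},
  {"travel": [-0.099,0.011,0],"dr": [0,0,0.0448],"hand": 1},
])

```text
time_s: 1.43
tcp_pos: [0.3525, 0.1027, 0.1976]
tool_rot: [-0.0, 0.7, 0.714, -0.0]
force: [1.1, 0.3, 0.1]
width: 0.999
grip_force: 0.0
```

Emit:
servo_tool([
  {"travel": [-0.098,0.018,0],"dr": [0,0,0.0448],"hand": 1},
  {"travel": [-0.096,0.025,0],"dr": [0,0,0.0448],"hand": 1},
  {"travel": [-0.094,0.031,0],"dr": [0,0,0.0448],"hand": 1},
  {"travel": [-0.092,0.038,0],"dr": [0,0,0.0448],"hand": 1},
  {"travel": [-0.089,0.044,0],"dr": [0,0,0.0448],"hand": 1},
  {"travel": [-0.085,0.05,0],"dr": [0,0,0.0448],"hand": 1},
  {"travel": [-0.082,0.056,0],"dr": [0,0,0.0448],"hand": 1},
  {"travel": [-0.077,0.062,0],"dr": [0,0,0.0448],"hand": 1},
])

```text
time_s: 2.1
tcp_pos: [0.4004, -0.1306, 0.1975]
tool_rot: [-0.0, 0.871, 0.491, -0.0]
force: [1.3, -0.7, 0.3]
width: 1.001
grip_force: 0.0
```

Run:
```python
from h import *
im=optics.capture("wrist"); cv2.imwrite("pics/w1.png",im)
o=get_obs(); c=optics.get_calibration("wrist"); print(o["tcp_pos"],c["position"],rot(c["orientation"]).apply([0,0,1]),c["K"][0,0])
np.save("w1.npy",c,allow_pickle=True)
```

```text
[ 0.40130511 -0.13501774  0.19774306] [ 0.43943116 -0.07029642  0.37367684] [-0.15176562 -0.25135537 -0.95592242] 287.8787541009988
```

View pics/w1.png

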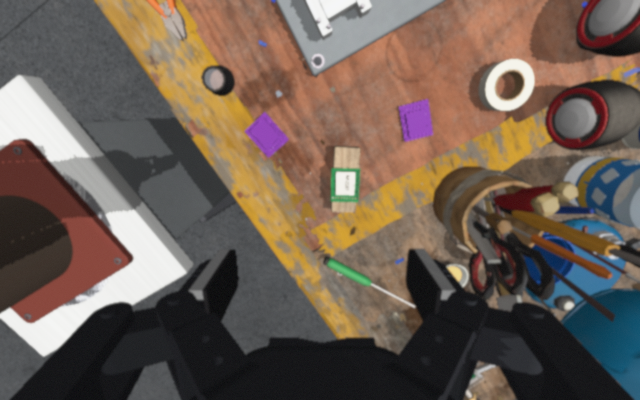

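The wrist view shows the module at about (345,183) on the block, with its long side nearly vertical in the picture. The nest is at the top, near (335,12). Purple look-alikes are at (266,134) and (415,120).

Run:
```python
from h import *
c=np.load("w1.npy",allow_pickle=True).item(); im=cv2.imread("pics/w1.png")
m=mask(im,(45,70,30),(95,255,255),(315,150,375,215)); print(rect(c,m,.019),int((m>0).sum()))
m=mask(im,(8,40,80),(30,170,255),(328,145,364,215))|m; print("block+mod",rect(c,m,.017))
p,_,a=rect(c,mask(im,(45,70,30),(95,255,255),(315,150,375,215)),.019)
plan([p[0],p[1],.11],float(a)+90,4)
```

```text
(array([ 0.4175185 , -0.16284832], dtype=float32), [np.float32(0.03664537), np.float32(0.043188084)], np.float32(58.412483)) 447
block+mod (array([ 0.42175785, -0.15979776], dtype=float32), [np.float32(0.04573221), np.float32(0.09020231)], np.float32(58.82522))
yaw -31.57 turn -0.02 tilt [ 5.0e-04 -3.6e-03 -1.0e+00] pos [ 0.4013 -0.135   0.1977] q [-0.51 -0.29  2.02 -0.    1.41  0.04] t 2.15
[-0.012, 0.023, 0.073] 0.0
[-0.012, 0.023, 0.073] 0.0
[-0.012, 0.023, 0.073] 0.0
[-0.012, 0.023, 0.073] 0.0
```

Emit:
servo_tool([
  {"travel": [-0.01,0.0205,0.073],"dr": [0,0,0],"hand": 1},
  {"travel": [-0.01,0.0205,0.073],"dr": [0,0,0],"hand": 1},
  {"travel": [-0.01,0.0205,0.073],"dr": [0,0,0],"hand": 1},
  {"travel": [-0.01,0.0205,0.073],"dr": [0,0,0],"hand": 1},
  {"travel": [0,0,0],"dr": [0,0,0],"hand": 1},
  {"travel": [0,0,0],"dr": [0,0,0],"hand": 1},
  {"travel": [0,0,0],"dr": [0,0,0],"hand": 1},
  {"travel": [0,0,0],"dr": [0,0,0],"hand": 1},
])

```text
time_s: 2.82
tcp_pos: [0.4164, -0.1523, 0.1118]
tool_rot: [0.001, 0.87, 0.493, 0.001]
force: [0.6, -0.0, -0.0]
width: 1.0
grip_force: 0.0
```

Run:
```python
from h import *
c=optics.get_calibration("wrist"); im=optics.capture("wrist"); cv2.imwrite("pics/w2.png",im)
o=get_obs(); r=rot(o["tool_rot"])
m=mask(im,(45,70,30),(95,255,255),(220,100,460,340)); print(int((m>0).sum()),cv2.boundingRect(big(m)))
p,l,a=rect(c,m,.019); print(p,l,a)
# expected pixel of module if under tcp
plan([p[0],p[1],.02],float(a)+90,4)
```

```text
1459 (307, 174, 39, 44)
[ 0.41675842 -0.15779789] [np.float32(0.036213085), np.float32(0.04372342)] 57.86314
yaw -30.96 turn -1.18 tilt [ 0.0024 -0.0014 -1.    ] pos [ 0.4165 -0.1523  0.1119] q [-0.53 -0.15  2.07 -0.    1.21  0.01] t 2.8667
[-0.004, 0.002, 0.077] 0.0033
[-0.004, 0.002, 0.077] 0.0033
[-0.004, 0.002, 0.077] 0.0033
[-0.004, 0.002, 0.077] 0.0033
```

Emit:
servo_tool([
  {"travel": [-0.004,0.002,0.06],"dr": [0,0,0.0033],"hand": 1},
  {"travel": [-0.004,0.002,0.06],"dr": [0,0,0.0033],"hand": 1},
  {"travel": [-0.004,0.002,0.06],"dr": [0,0,0.0033],"hand": 1},
  {"travel": [-0.004,0.002,0.06],"dr": [0,0,0.0033],"hand": 1},
  {"travel": [0,0,0.06],"dr": [0,0,0],"hand": 1},
  {"travel": [0,0,0.03],"dr": [0,0,0],"hand": 1},
  {"travel": [0,0,0],"dr": [0,0,0],"hand": 1},
  {"travel": [0,0,0],"dr": [0,0,0],"hand": 1},
])

```text
time_s: 3.53
tcp_pos: [0.4154, -0.1574, 0.0118]
tool_rot: [0.0, 0.875, 0.484, 0.0]
force: [1.1, -0.1, 0.4]
width: 0.999
grip_force: 0.0
```

Run:
```python
from h import *
plan([.4168,-.1578,.003],57.86+90,1); print(get_obs()["force"])
```

```text
yaw -32.16 turn 0.02 tilt [ 3.e-04 -2.e-04 -1.e+00] pos [ 0.4154 -0.1574  0.0118] q [-0.54  0.02  2.13 -0.    0.99  0.02] t 3.5333
[0.001, 0.004, 0.029] -0.0003
[ 1.09010226 -0.05461471  0.36486748]
```

Emit:
servo_tool([
  {"travel": [0.001,0.004,0.029],"dr": [0,0,0],"hand": 1},
  {"travel": [0,0,0],"dr": [0,0,0],"hand": 0.55},
  {"travel": [0,0,0],"dr": [0,0,0],"hand": 0.45},
  {"travel": [0,0,0],"dr": [0,0,0],"hand": 0.3},
  {"travel": [0,0,0],"dr": [0,0,0],"hand": 0.3},
  {"travel": [0,0,0],"dr": [0,0,0],"hand": 0.3},
  {"travel": [0,0,0],"dr": [0,0,0],"hand": 0.3},
  {"travel": [0,0,0],"dr": [0,0,0],"hand": 0.3},
])

```text
time_s: 4.2
tcp_pos: [0.4164, -0.1578, 0.0026]
tool_rot: [0.0, 0.875, 0.483, 0.0]
force: [-0.0, -0.1, -0.3]
width: 0.301
grip_force: 0.0
```

Run:
```python
from h import *
im=optics.capture("wrist"); s=optics.capture("side")
a=cv2.resize(im[100:340,200:480],(560,480)); b=cv2.resize(s[290:380,250:350],None,fx=2.4,fy=2.4)
p=np.zeros((480,800,3),np.uint8);p[:,:560]=a;p[:b.shape[0],560:800]=b[:, :240];cv2.imwrite("pics/w3.png",p); print(get_obs()["width"],get_obs()["grip_force"])
```

```text
0.30442316432753114 0.0
```

View pics/w3.png

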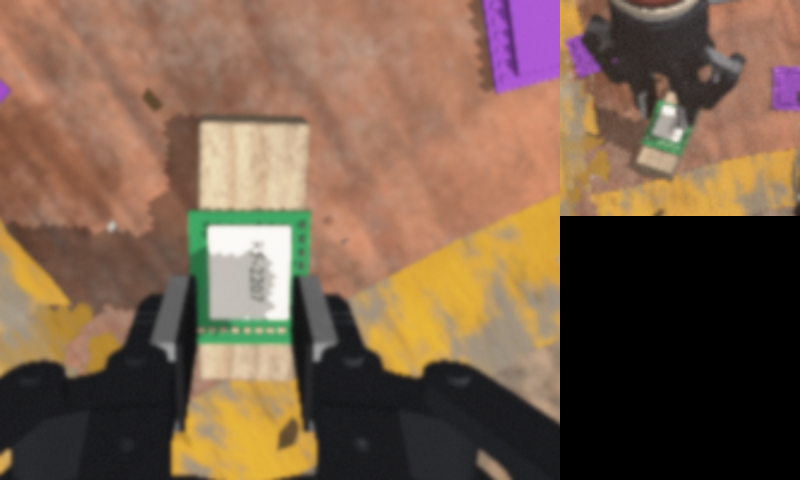

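The pads stand beside the board, near its lower end in the crop, with tips at about (190,280) and (300,280). The module centre is near (250,275). I check this numerically and close further.

Emit:
servo_tool([
  {"travel": [0,0,0],"dr": [0,0,0],"hand": 0.15},
  {"travel": [0,0,0],"dr": [0,0,0],"hand": 0.15},
  {"travel": [0,0,0],"dr": [0,0,0],"hand": 0.15},
  {"travel": [0,0,0],"dr": [0,0,0],"hand": 0.15},
  {"travel": [0,0,0],"dr": [0,0,0],"hand": 0.15},
  {"travel": [0,0,0],"dr": [0,0,0],"hand": 0.15},
  {"travel": [0,0,0],"dr": [0,0,0],"hand": 0.15},
  {"travel": [0,0,0],"dr": [0,0,0],"hand": 0.15},
])

```text
time_s: 4.97
tcp_pos: [0.4163, -0.1578, 0.0025]
tool_rot: [-0.0, 0.875, 0.483, 0.0]
force: [0.4, 0.3, -0.3]
width: 0.153
grip_force: 0.0
```

```bash
cat >> h.py <<'E'
def proj(c,P):
    q=rot(c["orientation"]).inv().apply(np.atleast_2d(P)-c["position"])@c["K"].T; return q[:,:2]/q[:,2:]
E
python3 - <<'E'
from h import *
c=optics.get_calibration("wrist"); im=optics.capture("wrist"); cv2.imwrite("pics/w4.png",im); o=get_obs(); r=rot(o["tool_rot"])
m=mask(im,(45,70,30),(95,255,255),(220,100,460,340)); p,l,a=rect(c,m,.019); print(p,l,a,o["tcp_pos"],o["width"],o["grip_force"])
P=[o["tcp_pos"]+r.apply([x,y,z]) for z in(-.005,-.02) for x in(.011,-.011) for y in(-.018,.018)]
print(((proj(c,P)-[200,100])*2).round().tolist())
print(((proj(c,[[.4168,-.1578,.022]])-[200,100])*2).round().tolist())
E
```

```text
[ 0.42172563 -0.15042904] [np.float32(0.026791185), np.float32(0.036266014)] 146.24414 [ 0.41629678 -0.15781357  0.00252512] 0.14839395698455515 0.0
[[190.0, 233.0], [303.0, 233.0], [191.0, 296.0], [301.0, 296.0], [185.0, 250.0], [308.0, 251.0], [187.0, 318.0], [306.0, 318.0]]
[[248.0, 283.0]]
```

View w4.

View pics/w4.png

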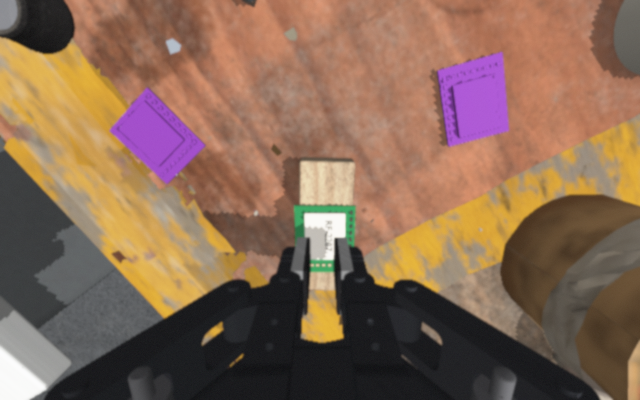

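The pads are shut above the module, with tips at about (300,240) and (345,240) over the can. So the real tip height disagrees with what I assumed. I cross-check by triangulating the views.

```bash
cat >> h.py <<'E'
def tri(obs):
    """least-squares crossing of rays [(cal,px),...] and the largest miss"""
    A=np.zeros((3,3));b=np.zeros(3);L=[]
    for c,px in obs:
        d=rot(c["orientation"]).apply(np.linalg.inv(c["K"])@[*px,1]); d/=np.linalg.norm(d); M=np.eye(3)-np.outer(d,d); A+=M;b+=M@c["position"];L.append((M,c["position"]))
    x=np.linalg.solve(A,b); return x.round(4),[round(float(np.linalg.norm(M@(x-p))),4) for M,p in L]
E
python3 - <<'E'
from h import *
ct,cs,cw=[optics.get_calibration(n) for n in("top","side","wrist")]
t=cv2.imread("pics/top0.png"); s=cv2.imread("pics/side0.png"); w=cv2.imread("pics/w4.png")
def cen(im,roi,lo,hi):
    m=big(mask(im,lo,hi,roi)); M=cv2.moments(m); return M["m10"]/M["m00"],M["m01"]/M["m00"]
P=((130,80,80),(160,255,255))
a=[cen(t,(370,245,398,268),*P),cen(s,(250,300,275,325),*P),cen(w,(100,80,215,190),*P)]
b=[cen(t,(398,193,420,213),*P),cen(s,(335,315,360,340),*P),cen(w,(430,40,515,150),*P)]
for o in(a,b): print(np.round(o,1).tolist(),tri(list(zip((ct,cs,cw),o))),tri(list(zip((ct,cs),o))),tri([(cw,o[2]),(ct,o[0])]))
print("module",tri([(ct,(417.5,239)),(cs,(296.5,343.5))]))
for c,px in((ct,(417.5,239)),(cs,(296.5,343.5))):print(plane(c,px,.022))
T=optics.capture("top");S=optics.capture("side")
p=np.zeros((600,800,3),np.uint8)
p[:,:400]=cv2.resize(T[190:280,380:440],(400,600));p[:,400:]=cv2.resize(S[260:380,250:330],(400,600));cv2.imwrite("pics/ts5.png",p)
E
```

```text
[[383.7, 255.9], [262.4, 311.5], [156.9, 136.1]] (array([ 0.3639, -0.0553,  0.0009]), [0.0008, 0.0015, 0.0021]) (array([ 3.642e-01, -5.620e-02, -2.000e-04]), [0.0005, 0.0005]) (array([ 0.3641, -0.0548,  0.0038]), [0.0011, 0.0011])
[[409.2, 202.5], [345.3, 326.4], [473.7, 99.0]] (array([ 5.324e-01, -1.361e-01, -1.000e-04]), [0.0002, 0.0021, 0.0018]) (array([ 0.5318, -0.1361, -0.0013]), [0.0011, 0.0011]) (array([ 0.5318, -0.1348,  0.0055]), [0.0003, 0.0003])
module (array([ 0.4186, -0.1589,  0.0115]), [0.0014, 0.0014])
[[ 0.41627197 -0.15709684  0.022     ]]
[[ 0.41911637 -0.16519305  0.022     ]]
```

View pics/ts5.png

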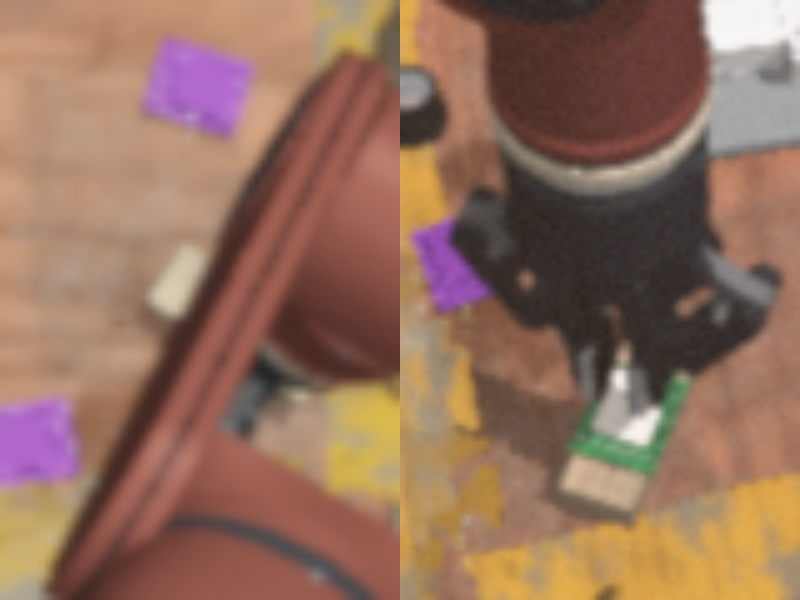

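The side crop shows both pad tips over the can, at about (590,395) and (655,410). I triangulate the tips against the wrist view.

Run:
```python
from h import *
cs,cw=[optics.get_calibration(n) for n in("side","wrist")]; o=get_obs(); r=rot(o["tool_rot"])
for s,w in (((294.5,340.5),(322,240)),((288,339),(301,240)),((301,342),(343,240))):
    x,e=tri([(cs,s),(cw,w)]); print(x,e,"in tool",r.inv().apply(x-o["tcp_pos"]).round(4))
print("TCP at",proj(cs,[o["tcp_pos"]]),proj(cw,[o["tcp_pos"]]),"cam in tool",r.inv().apply(cw["position"]-o["tcp_pos"]))
print(np.round(o["q"],3),o["force"],o["effort"])
```

```text
[ 0.4164 -0.1567  0.021 ] [0.0003, 0.0003] in tool [ 0.001  -0.0005 -0.0185]
[ 0.4049 -0.15    0.0204] [0.0004, 0.0004] in tool [ 0.0005 -0.0138 -0.0179]
[ 0.4278 -0.1634  0.0214] [0.001, 0.001] in tool [ 0.0014  0.0127 -0.0189]
TCP at [[294.80603854 345.81787022]] [[323.10171502 229.22959654]] cam in tool [ 0.07458025 -0.00100102 -0.17614669]
[-0.54   0.038  2.133  0.     0.971  0.022] [-0.32039697  0.34226934 -1.28778466] [ 1.41256918e-03 -3.29353273e+01 -3.10603523e+01  2.24033511e-04
  4.70212053e-04 -1.56499549e-06]
```

The tips really stand at about z = 0.021, roughly 18 mm behind the reported TCP, so I must go lower. I open and descend to a reported z of -0.013, watching the force.

Emit:
servo_tool([
  {"travel": [0,0,0],"dr": [0,0,0],"hand": 0.8},
  {"travel": [0,0,0],"dr": [0,0,0],"hand": 0.8},
  {"travel": [0,0,0],"dr": [0,0,0],"hand": 0.8},
  {"travel": [0,0,0],"dr": [0,0,0],"hand": 0.8},
  {"travel": [0,0,0],"dr": [0,0,0],"hand": 0.8},
  {"travel": [0,0,0.025],"dr": [0,0,0],"hand": 0.8},
  {"travel": [0,0,0.025],"dr": [0,0,0],"hand": 0.8},
  {"travel": [0,0,0],"dr": [0,0,0],"hand": 0.8},
])

```text
time_s: 5.78
tcp_pos: [0.4149, -0.157, -0.0144]
tool_rot: [-0.001, 0.875, 0.483, -0.001]
force: [-0.3, 0.0, -0.5]
width: 0.801
grip_force: 0.0
```

Emit:
servo_tool([
  {"travel": [0,0,0],"dr": [0,0,0],"hand": 0.55},
  {"travel": [0,0,0],"dr": [0,0,0],"hand": 0.55},
  {"travel": [0,0,0],"dr": [0,0,0],"hand": 0.55},
  {"travel": [0,0,0],"dr": [0,0,0],"hand": 0.5},
  {"travel": [0,0,0],"dr": [0,0,0],"hand": 0.45},
  {"travel": [0,0,0],"dr": [0,0,0],"hand": 0.45},
  {"travel": [0,0,0],"dr": [0,0,0],"hand": 0.45},
  {"travel": [0,0,0],"dr": [0,0,0],"hand": 0.45},
])

```text
time_s: 6.45
tcp_pos: [0.4163, -0.1578, -0.0124]
tool_rot: [0.0, 0.875, 0.483, 0.0]
force: [-0.9, -0.4, 0.1]
width: 0.446
grip_force: 0.0
```

Run:
```python
from h import *
o=get_obs(); print(o["tcp_pos"],o["width"],o["force"],o["grip_force"])
w=optics.capture("wrist"); S=optics.capture("side")
cv2.imwrite("pics/ws6.png",np.hstack([cv2.resize(w[150:300,240:400],(400,375)),cv2.resize(S[300:375,255:335],(400,375))]))
```

```text
[ 0.41634151 -0.15784669 -0.01240105] 0.4460893796549814 [-0.88967412 -0.4419384   0.14412217] 0.0
```

View pics/ws6.png

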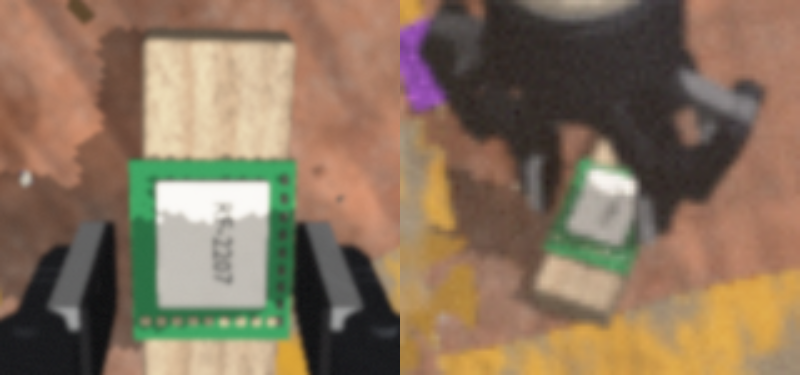

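Run:
```python
from h import *
cs,cw=[optics.get_calibration(n) for n in("side","wrist")]; o=get_obs(); r=rot(o["tool_rot"])
for s,w in (((283,341.6),(280,239)),((304.6,348.4),(365,239))):
    x,e=tri([(cs,s),(cw,w)]); print(x,e,"in tool",r.inv().apply(x-o["tcp_pos"]).round(4))
```

```text
[ 0.3945 -0.1433  0.0042] [0.0001, 0.0001] in tool [ 0.0007 -0.0262 -0.0167]
[ 0.4362 -0.1701  0.0046] [0.0019, 0.0019] in tool [ 0.0002  0.0234 -0.017 ]
```

The tips are at about z = 0.004, on both sides of the board, as wanted. Closing.

Emit:
servo_tool([
  {"travel": [0,0,0],"dr": [0,0,0],"hand": 0.4},
  {"travel": [0,0,0],"dr": [0,0,0],"hand": 0.35},
  {"travel": [0,0,0],"dr": [0,0,0],"hand": 0.3},
  {"travel": [0,0,0],"dr": [0,0,0],"hand": 0.2},
  {"travel": [0,0,0],"dr": [0,0,0],"hand": 0.2},
  {"travel": [0,0,0],"dr": [0,0,0],"hand": 0.2},
  {"travel": [0,0,0],"dr": [0,0,0],"hand": 0.2},
  {"travel": [0,0,0],"dr": [0,0,0],"hand": 0.2},
])

```text
time_s: 7.22
tcp_pos: [0.4165, -0.1579, -0.012]
tool_rot: [0.0, 0.875, 0.483, 0.0]
force: [-1.3, 1.5, 4.8]
width: 0.257
grip_force: 58.6
```

Emit:
servo_tool([
  {"travel": [0,0,-0.02],"dr": [0,0,0],"hand": 0.2},
  {"travel": [0,0,-0.04],"dr": [0,0,0],"hand": 0.2},
  {"travel": [0,0,-0.06],"dr": [0,0,0],"hand": 0.2},
  {"travel": [0,0,-0.08],"dr": [0,0,0],"hand": 0.2},
  {"travel": [0,0,-0.08],"dr": [0,0,0],"hand": 0.2},
  {"travel": [0,0,-0.06],"dr": [0,0,0],"hand": 0.2},
  {"travel": [0,0,0],"dr": [0,0,0],"hand": 0.2},
  {"travel": [0,0,0],"dr": [0,0,0],"hand": 0.2},
])

```text
time_s: 7.88
tcp_pos: [0.4172, -0.1583, 0.0907]
tool_rot: [0.001, 0.875, 0.483, 0.001]
force: [0.2, -0.3, -0.6]
width: 0.253
grip_force: 58.8
```

Run:
```python
from h import *
o=get_obs(); print(o["tcp_pos"],o["width"],o["force"],o["grip_force"]); r=rot(o["tool_rot"])
c=optics.get_calibration("wrist"); w=optics.capture("wrist"); cv2.imwrite("pics/w7.png",w)
m=mask(w,(45,70,30),(95,255,255),(220,100,460,300)); print(int((m>0).sum()),cv2.boundingRect(big(m)))
g=big(m)[:,0,:]
for z in (.10,.115): print(z,rect(c,m,z),r.inv().apply([*rect(c,m,z)[0],z]-o["tcp_pos"]))
# block still there?
b=mask(w,(12,40,90),(30,140,255),(250,60,400,330)); print("block",cv2.boundingRect(big(b)))
n=cv2.resize(w[60:340,180:460],(450,450)); cv2.imwrite("pics/w7c.png",n)
plan([.505,.0205,.115],(118.5,),24)
```

```text
[ 0.4172045  -0.15831482  0.09069271] 0.2530776595931276 [ 0.20516709 -0.33927048 -0.57317818] 58.79165053367615
1305 (289, 213, 66, 25)
0.1 (array([ 0.41986805, -0.15210396], dtype=float32), [np.float32(0.016071806), np.float32(0.040894616)], np.float32(147.76596)) [ 0.00667609 -0.00102527 -0.00930986]
0.115 (array([ 0.42308304, -0.14691573], dtype=float32), [np.float32(0.014626919), np.float32(0.037218045)], np.float32(147.76595)) [ 0.01278079 -0.00102201 -0.02430941]
block (287, 142, 113, 96)
yaw -32.18 turn 118.5 tilt [ 3.e-04 -2.e-04 -1.e+00] pos [ 0.4162 -0.1577  0.0894] q [-0.54 -0.11  2.08 -0.    1.17  0.02] t 7.9333
[0.028, -0.003, -0.004] -0.0549
[0.028, -0.0, -0.004] -0.0549
[0.028, 0.002, -0.004] -0.0549
[0.027, 0.004, -0.004] -0.0549
[0.027, 0.007, -0.004] -0.0549
[0.026, 0.009, -0.004] -0.0549
[0.025, 0.011, -0.004] -0.0549
[0.024, 0.013, -0.004] -0.0549
[0.023, 0.015, -0.004] -0.0549
[0.022, 0.017, -0.004] -0.0549
[0.02, 0.019, -0.004] -0.0549
[0.018, 0.021, -0.004] -0.0549
[0.016, 0.022, -0.004] -0.0549
[0.014, 0.024, -0.004] -0.0549
[0.012, 0.025, -0.004] -0.0549
[0.01, 0.026, -0.004] -0.0549
[0.008, 0.026, -0.004] -0.0549
[0.006, 0.027, -0.004] -0.0549
[0.003, 0.027, -0.004] -0.0549
[0.001, 0.028, -0.004] -0.0549
[-0.001, 0.028, -0.004] -0.0549
[-0.004, 0.027, -0.004] -0.0549
[-0.006, 0.027, -0.004] -0.0549
[-0.008, 0.026, -0.004] -0.0549
```

View pics/w7c.png

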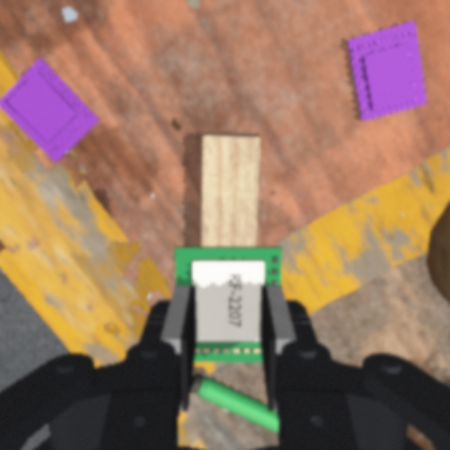

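The module is held level in the pads, and the block is left in place at about (230,190) in the crop. I move to a spot in front of the nest and measure the nest from there.

Run:
```python
from h import *
w=cv2.imread("pics/w7.png"); c=optics.get_calibration("wrist"); o=get_obs(); r=rot(o["tool_rot"])
m=mask(w,(45,70,30),(95,255,255),(270,190,380,300))
for x in (312,322,332):
    y=np.where(m[:,x])[0]; y=y[y<292]; print(x,y.min(),y.max())
    e=plane(c,[[x,y.min()-.5],[x,y.max()+.5]],o["tcp_pos"][2]+.031); print(r.inv().apply(e-o["tcp_pos"]).round(4))
xs=np.where(m[214:218].any(0))[0]; print("cols",xs.min(),xs.max()); e=plane(c,[[xs.min()-.5,216],[xs.max()+.5,216]],o["tcp_pos"][2]+.031); print(r.inv().apply(e-o["tcp_pos"]).round(4))
plan([.415,.0205,.115],(118.5,),24)
```

```text
312 214 284
[[ 0.0222 -0.0061 -0.031 ]
 [-0.0215 -0.0065 -0.031 ]]
322 214 285
[[ 0.0222 -0.0008 -0.031 ]
 [-0.0221 -0.0007 -0.031 ]]
332 214 285
[[ 0.0222  0.0046 -0.031 ]
 [-0.0221  0.0051 -0.031 ]]
cols 289 354
[[ 0.0208 -0.0187 -0.031 ]
 [ 0.0208  0.0167 -0.031 ]]
yaw -32.18 turn 118.5 tilt [ 3.e-04 -2.e-04 -1.e+00] pos [ 0.4162 -0.1577  0.0894] q [-0.54 -0.11  2.08 -0.    1.17  0.02] t 7.9333
[0.021, -0.013, -0.004] -0.0549
[0.022, -0.011, -0.004] -0.0549
[0.023, -0.01, -0.004] -0.0549
[0.024, -0.008, -0.004] -0.0549
[0.024, -0.005, -0.004] -0.0549
[0.025, -0.003, -0.004] -0.0549
[0.025, -0.001, -0.004] -0.0549
[0.025, 0.001, -0.004] -0.0549
[0.025, 0.003, -0.004] -0.0549
[0.024, 0.005, -0.004] -0.0549
[0.024, 0.007, -0.004] -0.0549
[0.023, 0.009, -0.004] -0.0549
[0.022, 0.011, -0.004] -0.0549
[0.021, 0.013, -0.004] -0.0549
[0.02, 0.015, -0.004] -0.0549
[0.019, 0.016, -0.004] -0.0549
[0.017, 0.018, -0.004] -0.0549
[0.015, 0.019, -0.004] -0.0549
[0.014, 0.021, -0.004] -0.0549
[0.012, 0.022, -0.004] -0.0549
[0.01, 0.023, -0.004] -0.0549
[0.008, 0.023, -0.004] -0.0549
[0.006, 0.024, -0.004] -0.0549
[0.004, 0.024, -0.004] -0.0549
```

Emit:
servo_tool([
  {"travel": [0.021,-0.013,-0.004],"dr": [0,0,-0.055],"hand": 0.2},
  {"travel": [0.022,-0.011,-0.004],"dr": [0,0,-0.055],"hand": 0.2},
  {"travel": [0.023,-0.01,-0.004],"dr": [0,0,-0.055],"hand": 0.2},
  {"travel": [0.024,-0.008,-0.004],"dr": [0,0,-0.055],"hand": 0.2},
  {"travel": [0.024,-0.005,-0.004],"dr": [0,0,-0.055],"hand": 0.2},
  {"travel": [0.025,-0.003,-0.004],"dr": [0,0,-0.055],"hand": 0.2},
  {"travel": [0.025,-0.001,-0.004],"dr": [0,0,-0.055],"hand": 0.2},
  {"travel": [0.025,0.001,-0.004],"dr": [0,0,-0.055],"hand": 0.2},
])

```text
time_s: 8.6
tcp_pos: [0.4149, -0.097, 0.0972]
tool_rot: [-0.002, 0.658, 0.753, -0.001]
force: [0.0, -0.0, -0.5]
width: 0.256
grip_force: 58.8
```

Emit:
servo_tool([
  {"travel": [0.025,0.003,-0.004],"dr": [0,0,-0.055],"hand": 0.2},
  {"travel": [0.024,0.005,-0.004],"dr": [0,0,-0.055],"hand": 0.2},
  {"travel": [0.024,0.007,-0.004],"dr": [0,0,-0.055],"hand": 0.2},
  {"travel": [0.023,0.009,-0.004],"dr": [0,0,-0.055],"hand": 0.2},
  {"travel": [0.022,0.011,-0.004],"dr": [0,0,-0.055],"hand": 0.2},
  {"travel": [0.021,0.013,-0.004],"dr": [0,0,-0.055],"hand": 0.2},
  {"travel": [0.02,0.015,-0.004],"dr": [0,0,-0.055],"hand": 0.2},
  {"travel": [0.019,0.016,-0.004],"dr": [0,0,-0.055],"hand": 0.2},
])

```text
time_s: 9.27
tcp_pos: [0.414, -0.0377, 0.1069]
tool_rot: [-0.002, 0.364, 0.931, -0.0]
force: [-0.1, 0.5, -0.6]
width: 0.253
grip_force: 58.8
```

Emit:
servo_tool([
  {"travel": [0.017,0.018,-0.004],"dr": [0,0,-0.055],"hand": 0.2},
  {"travel": [0.015,0.019,-0.004],"dr": [0,0,-0.055],"hand": 0.2},
  {"travel": [0.014,0.021,-0.004],"dr": [0,0,-0.055],"hand": 0.2},
  {"travel": [0.012,0.022,-0.004],"dr": [0,0,-0.055],"hand": 0.2},
  {"travel": [0.01,0.023,-0.004],"dr": [0,0,-0.055],"hand": 0.2},
  {"travel": [0.008,0.023,-0.004],"dr": [0,0,-0.055],"hand": 0.2},
  {"travel": [0.006,0.024,-0.004],"dr": [0,0,-0.055],"hand": 0.2},
  {"travel": [0.004,0.024,-0.004],"dr": [0,0,-0.055],"hand": 0.2},
])

```text
time_s: 9.93
tcp_pos: [0.4134, 0.0214, 0.1165]
tool_rot: [-0.002, 0.027, 1.0, 0.0]
force: [0.0, -0.1, 0.2]
width: 0.25
grip_force: 58.8
```

Emit:
servo_tool([
  {"travel": [0,0,0],"dr": [0,0,0],"hand": 0.2},
  {"travel": [0,0,0],"dr": [0,0,0],"hand": 0.2},
  {"travel": [0,0,0],"dr": [0,0,0],"hand": 0.2},
  {"travel": [0,0,0],"dr": [0,0,0],"hand": 0.2},
  {"travel": [0,0,0],"dr": [0,0,0],"hand": 0.2},
  {"travel": [0,0,0],"dr": [0,0,0],"hand": 0.2},
  {"travel": [0,0,0],"dr": [0,0,0],"hand": 0.2},
  {"travel": [0,0,0],"dr": [0,0,0],"hand": 0.2},
])

```text
time_s: 10.6
tcp_pos: [0.4149, 0.0207, 0.1183]
tool_rot: [0.0, 0.03, 1.0, -0.0]
force: [-0.6, -0.2, -0.9]
width: 0.257
grip_force: 58.8
```

Run:
```python
from h import *
o=get_obs(); r=rot(o["tool_rot"]); c=optics.get_calibration("wrist"); w=optics.capture("wrist"); cv2.imwrite("pics/w8.png",w)
print(o["tcp_pos"],o["grip_force"],r.apply([1,0,0]).round(3),"nest px",proj(c,[[.508,.019,.03]]).round())
m=mask(w,(0,0,170),(180,40,255),(200,0,440,200))
for k in cv2.findContours(m,cv2.RETR_EXTERNAL,cv2.CHAIN_APPROX_NONE)[0]:
    if cv2.contourArea(k)>100: print(cv2.boundingRect(k),cv2.contourArea(k))
print(rect(c,m,.032))
```

```text
[0.41485275 0.02074575 0.11834341] 58.80397081375122 [-0.998  0.06  -0.   ] nest px [[324. 279.]]
(384, 114, 24, 9) 117.5
(313, 114, 22, 22) 350.5
(384, 102, 38, 16) 196.5
(array([0.35157228, 0.02703564], dtype=float32), [np.float32(0.017984865), np.float32(0.018604208)], np.float32(86.61326))
```

```bash
python3 -c "
from h import *
plan([.505,-.07,.14],(-90,),16)"
```

```text
yaw 86.59 turn -90 tilt [ 1.e-04 -0.e+00 -1.e+00] pos [0.4148 0.0208 0.1183] q [-0.14 -0.23  2.13  0.    1.24 -1.65] t 10.65
[-0.02, -0.018, -0.005] 0.0625
[-0.022, -0.016, -0.005] 0.0625
[-0.023, -0.014, -0.005] 0.0625
[-0.024, -0.011, -0.005] 0.0625
[-0.025, -0.009, -0.005] 0.0625
[-0.026, -0.006, -0.005] 0.0625
[-0.026, -0.004, -0.005] 0.0625
[-0.027, -0.001, -0.005] 0.0625
[-0.027, 0.001, -0.005] 0.0625
[-0.026, 0.004, -0.005] 0.0625
[-0.026, 0.007, -0.005] 0.0625
[-0.025, 0.009, -0.005] 0.0625
[-0.024, 0.012, -0.005] 0.0625
[-0.023, 0.014, -0.005] 0.0625
[-0.021, 0.016, -0.005] 0.0625
[-0.02, 0.018, -0.005] 0.0625
```

Emit:
servo_tool([
  {"travel": [-0.02,-0.018,-0.005],"dr": [0,0,0.0625],"hand": 0.2},
  {"travel": [-0.022,-0.016,-0.005],"dr": [0,0,0.0625],"hand": 0.2},
  {"travel": [-0.023,-0.014,-0.005],"dr": [0,0,0.0625],"hand": 0.2},
  {"travel": [-0.024,-0.011,-0.005],"dr": [0,0,0.0625],"hand": 0.2},
  {"travel": [-0.025,-0.009,-0.005],"dr": [0,0,0.0625],"hand": 0.2},
  {"travel": [-0.026,-0.006,-0.005],"dr": [0,0,0.0625],"hand": 0.2},
  {"travel": [-0.026,-0.004,-0.005],"dr": [0,0,0.0625],"hand": 0.2},
  {"travel": [-0.027,-0.001,-0.005],"dr": [0,0,0.0625],"hand": 0.2},
])

```text
time_s: 11.32
tcp_pos: [0.4603, -0.025, 0.1304]
tool_rot: [0.0, 0.412, 0.911, -0.0]
force: [-0.3, 0.3, -1.0]
width: 0.255
grip_force: 58.8
```

Emit:
servo_tool([
  {"travel": [-0.027,0.001,-0.005],"dr": [0,0,0.0625],"hand": 0.2},
  {"travel": [-0.026,0.004,-0.005],"dr": [0,0,0.0625],"hand": 0.2},
  {"travel": [-0.026,0.007,-0.005],"dr": [0,0,0.0625],"hand": 0.2},
  {"travel": [-0.025,0.009,-0.005],"dr": [0,0,0.0625],"hand": 0.2},
  {"travel": [-0.024,0.012,-0.005],"dr": [0,0,0.0625],"hand": 0.2},
  {"travel": [-0.023,0.014,-0.005],"dr": [0,0,0.0625],"hand": 0.2},
  {"travel": [-0.021,0.016,-0.005],"dr": [0,0,0.0625],"hand": 0.2},
  {"travel": [-0.02,0.018,-0.005],"dr": [0,0,0.0625],"hand": 0.2},
])

```text
time_s: 11.98
tcp_pos: [0.5055, -0.0706, 0.1423]
tool_rot: [-0.0, 0.729, 0.684, -0.0]
force: [0.2, 0.1, 0.2]
width: 0.25
grip_force: 58.8
```

Emit:
servo_tool([
  {"travel": [0,0,0],"dr": [0,0,0],"hand": 0.2},
  {"travel": [0,0,0],"dr": [0,0,0],"hand": 0.2},
  {"travel": [0,0,0],"dr": [0,0,0],"hand": 0.2},
  {"travel": [0,0,0],"dr": [0,0,0],"hand": 0.2},
  {"travel": [0,0,0],"dr": [0,0,0],"hand": 0.2},
  {"travel": [0,0,0],"dr": [0,0,0],"hand": 0.2},
  {"travel": [0,0,0],"dr": [0,0,0],"hand": 0.2},
  {"travel": [0,0,0],"dr": [0,0,0],"hand": 0.2},
])

```text
time_s: 12.65
tcp_pos: [0.5052, -0.0701, 0.1423]
tool_rot: [0.0, 0.727, 0.686, 0.0]
force: [0.6, 0.5, -0.9]
width: 0.256
grip_force: 58.8
```

Run:
```python
from h import *
o=get_obs(); c=optics.get_calibration("wrist"); w=optics.capture("wrist"); cv2.imwrite("pics/w9.png",w); np.save("w9.npy",c,allow_pickle=True)
print(o["tcp_pos"],o["grip_force"],"nest px",proj(c,[[.508,.019,.03]]).round(),w.shape)
x,y=proj(c,[[.508,.019,.03]])[0].astype(int); roi=(max(x-90,0),max(y-80,0),x+90,min(y+80,205)); print(roi)
for v in (150,170,190,210):
    m=mask(w,(0,0,v),(180,40,255),roi); k=big(m); print(v,cv2.contourArea(k),cv2.boundingRect(k),rect(c,m,.032))
cv2.imwrite("pics/w9c.png",cv2.resize(w[:300,120:520],(800,600)))
```

```text
[ 0.50516176 -0.07013706  0.14233347] 58.81235361099243 nest px [[320.  96.]] (400, 640, 3)
(np.int64(229), np.int64(15), np.int64(409), np.int64(175))
150 11257.0 (264, 32, 145, 114) (array([0.5266596 , 0.02143875], dtype=float32), [np.float32(0.09882964), np.float32(0.13625005)], np.float32(176.67154))
170 10704.5 (265, 33, 144, 112) (array([0.5267909 , 0.02152418], dtype=float32), [np.float32(0.09707068), np.float32(0.13582836)], np.float32(176.67152))
190 6461.0 (289, 57, 120, 86) (array([0.5365534, 0.0122556], dtype=float32), [np.float32(0.075820446), np.float32(0.11509107)], np.float32(176.67152))
210 2558.5 (290, 58, 63, 62) (array([0.5095387 , 0.02431052], dtype=float32), [np.float32(0.053242106), np.float32(0.057973556)], np.float32(176.67142))
```

View pics/w9c.png

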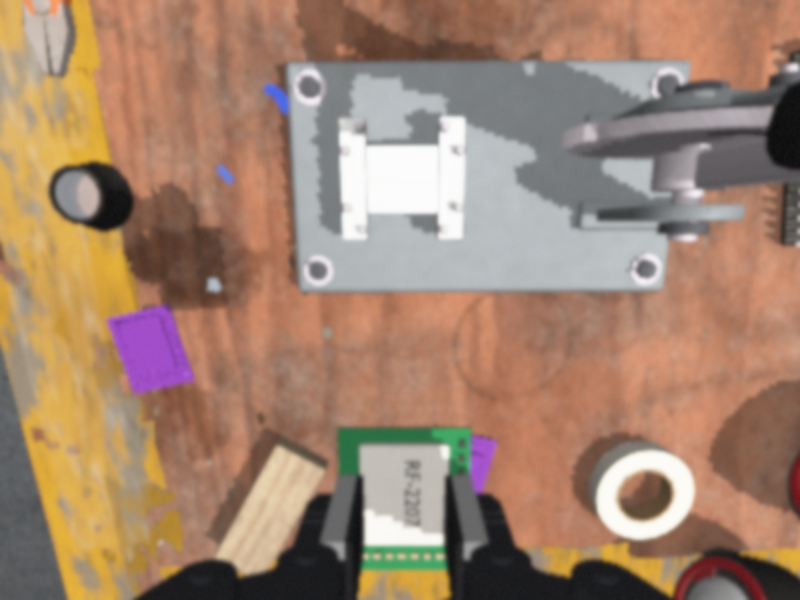

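The wrist view shows the nest's white H with outer columns 338–467 and rows 116–241. The middle pad spans rows 143–214, so the centre is about (402,179) in the crop. The module is still held well, and the block is undisturbed.

Run:
```python
from h import *
c=np.load("w9.npy",allow_pickle=True).item(); f=lambda P:np.array(P,float)/2+[120,0]
print("pad",plane(c,f([[402,143],[402,214],[402,178.5]]),.03).round(4).tolist())
print("H corners",plane(c,f([[338,117],[466,116],[467,240],[340,241]]),.03).round(4).tolist())
print("H mean",plane(c,f([[338,117],[466,116],[467,240],[340,241]]),.03).mean(0))
B=plane(c,f([[310,87],[668,83],[646,269],[317,270]]),.012);print("bolts",B.round(4).tolist())
t=cv2.imread("pics/top0.png"); ct=optics.get_calibration("top")
for v in (205,220,235): print(v,rect(ct,mask(t,(0,0,v),(180,45,255),(345,192,375,222)),.03))
```

```text
pad [[0.5103, 0.0399, 0.03], [0.5085, 0.0087, 0.03], [0.5094, 0.0246, 0.03]]
H corners [[0.4818, 0.0525, 0.03], [0.5401, 0.0495, 0.03], [0.5392, -0.0051, 0.03], [0.4778, -0.002, 0.03]]
H mean [0.50973517 0.02374803 0.03      ]
bolts [[0.468, 0.0693, 0.012], [0.6387, 0.061, 0.012], [0.6338, -0.0257, 0.012], [0.4626, -0.0162, 0.012]]
205 (array([0.50965905, 0.0231725 ], dtype=float32), [np.float32(0.053030122), np.float32(0.0587509)], np.float32(176.9975))
220 (array([0.5088456, 0.024544 ], dtype=float32), [np.float32(0.049725108), np.float32(0.05670135)], np.float32(177.25589))
235 (array([0.50843257, 0.01920647], dtype=float32), [np.float32(0.040347226), np.float32(0.054510966)], np.float32(174.78076))
```

```bash
python3 -c "
from h import *
plan([.5095,.0237,.06],86.7,16)"
```

```text
yaw -3.36 turn -89.94 tilt [ 1.e-04 -0.e+00 -1.e+00] pos [ 0.5052 -0.0702  0.1423] q [-0.29 -0.01  1.88 -0.    1.27 -0.23] t 12.7
[0.02, -0.0, 0.017] 0.0625
[0.019, -0.002, 0.017] 0.0625
[0.019, -0.004, 0.017] 0.0625
[0.019, -0.006, 0.017] 0.0625
[0.018, -0.008, 0.017] 0.0625
[0.017, -0.009, 0.017] 0.0625
[0.016, -0.011, 0.017] 0.0625
[0.015, -0.013, 0.017] 0.0625
[0.014, -0.014, 0.017] 0.0625
[0.012, -0.015, 0.017] 0.0625
[0.011, -0.016, 0.017] 0.0625
[0.009, -0.017, 0.017] 0.0625
[0.007, -0.018, 0.017] 0.0625
[0.005, -0.019, 0.017] 0.0625
[0.004, -0.019, 0.017] 0.0625
[0.002, -0.02, 0.017] 0.0625
```

Those rows turn the wrong way (the camera side would face the lever), so I recompute with a +90 degree turn.

```bash
python3 -c "
from h import *
plan([.5095,.0237,.06],(90.05,),16)"
```

```text
yaw -3.36 turn 90.05 tilt [ 1.e-04 -0.e+00 -1.e+00] pos [ 0.5052 -0.0702  0.1423] q [-0.29 -0.01  1.88 -0.    1.27 -0.23] t 12.7
[0.02, -0.0, 0.017] -0.0625
[0.02, 0.002, 0.017] -0.0625
[0.019, 0.004, 0.017] -0.0625
[0.019, 0.005, 0.017] -0.0625
[0.018, 0.007, 0.017] -0.0625
[0.017, 0.009, 0.017] -0.0625
[0.016, 0.011, 0.017] -0.0625
[0.015, 0.012, 0.017] -0.0625
[0.014, 0.014, 0.017] -0.0625
[0.013, 0.015, 0.017] -0.0625
[0.011, 0.016, 0.017] -0.0625
[0.009, 0.017, 0.017] -0.0625
[0.008, 0.018, 0.017] -0.0625
[0.006, 0.019, 0.017] -0.0625
[0.004, 0.019, 0.017] -0.0625
[0.002, 0.019, 0.017] -0.0625
```

Emit:
servo_tool([
  {"travel": [0.02,0,0.017],"dr": [0,0,-0.0625],"hand": 0.2},
  {"travel": [0.02,0.002,0.017],"dr": [0,0,-0.0625],"hand": 0.2},
  {"travel": [0.019,0.004,0.017],"dr": [0,0,-0.0625],"hand": 0.2},
  {"travel": [0.019,0.005,0.017],"dr": [0,0,-0.0625],"hand": 0.2},
  {"travel": [0.018,0.007,0.017],"dr": [0,0,-0.0625],"hand": 0.2},
  {"travel": [0.017,0.009,0.017],"dr": [0,0,-0.0625],"hand": 0.2},
  {"travel": [0.016,0.011,0.017],"dr": [0,0,-0.0625],"hand": 0.2},
  {"travel": [0.015,0.012,0.017],"dr": [0,0,-0.0625],"hand": 0.2},
])

```text
time_s: 13.37
tcp_pos: [0.5077, -0.0231, 0.1013]
tool_rot: [0.0, 0.407, 0.913, 0.0]
force: [0.6, 0.0, -0.4]
width: 0.253
grip_force: 58.8
```

Emit:
servo_tool([
  {"travel": [0.014,0.014,0.017],"dr": [0,0,-0.0625],"hand": 0.2},
  {"travel": [0.013,0.015,0.017],"dr": [0,0,-0.0625],"hand": 0.2},
  {"travel": [0.011,0.016,0.017],"dr": [0,0,-0.0625],"hand": 0.2},
  {"travel": [0.009,0.017,0.017],"dr": [0,0,-0.0625],"hand": 0.2},
  {"travel": [0.008,0.018,0.017],"dr": [0,0,-0.0625],"hand": 0.2},
  {"travel": [0.006,0.019,0.017],"dr": [0,0,-0.0625],"hand": 0.2},
  {"travel": [0.004,0.019,0.017],"dr": [0,0,-0.0625],"hand": 0.2},
  {"travel": [0.002,0.019,0.017],"dr": [0,0,-0.0625],"hand": 0.2},
])

```text
time_s: 14.03
tcp_pos: [0.5099, 0.0238, 0.0605]
tool_rot: [0.0, 0.027, 1.0, -0.0]
force: [-0.9, -0.0, -0.3]
width: 0.253
grip_force: 58.8
```

Emit:
servo_tool([
  {"travel": [0,0,0.03],"dr": [0,0,0],"hand": 0.2},
  {"travel": [0,0,0.03],"dr": [0,0,0],"hand": 0.2},
  {"travel": [0,0,0.02],"dr": [0,0,0],"hand": 0.2},
  {"travel": [0,0,0.02],"dr": [0,0,0],"hand": 0.2},
  {"travel": [0,0,0],"dr": [0,0,0],"hand": 0.2},
  {"travel": [0,0,0],"dr": [0,0,0],"hand": 0.2},
  {"travel": [0,0,0],"dr": [0,0,0],"hand": 0.2},
  {"travel": [0,0,0],"dr": [0,0,0],"hand": 0.2},
])

```text
time_s: 14.7
tcp_pos: [0.5104, 0.0233, 0.0312]
tool_rot: [0.0, 0.03, 1.0, -0.0]
force: [0.0, -0.3, 0.3]
width: 0.254
grip_force: 58.8
```

Run:
```python
from h import *
plan([.5095,.0237,.012],86.7,1); o=get_obs(); print(o["grip_force"],o["force"])
c=optics.get_calibration("wrist"); w=optics.capture("wrist"); cv2.imwrite("pics/w10.png",w); r=rot(o["tool_rot"])
m=mask(w,(45,70,30),(95,255,255),(250,180,400,300)); print(cv2.boundingRect(m))
h=o["tcp_pos"][2]+.031
for x in (316,322,328):
    y=np.where(m[:,x])[0]; print(y.min(),y.max()); e=plane(c,[[x,y.min()-.5],[x,y.max()+.5]],h); print(r.inv().apply(e-o["tcp_pos"]).round(4).tolist())
# white/grey profile towards the robot, seen above the module in the picture
hsv=cv2.cvtColor(w,cv2.COLOR_BGR2HSV)
print(cv2.boundingRect(mask(w,(0,0,200),(180,40,255),(240,120,410,212))), proj(c,[[.480,.0525,.033],[.478,-.003,.033],[.5095,.0237,.03]]).round().tolist())
```

```text
yaw 86.59 turn 0.11 tilt [ 9.e-04 -1.e-04 -1.e+00] pos [0.5104 0.0233 0.0312] q [-0.11  0.14  1.96  0.    1.04 -1.62] t 14.7
[0.003, 0.001, 0.064] -0.0012
58.81885528564453 [ 0.02428319 -0.30585164  0.33956536]
(289, 213, 66, 73)
214 284
[[0.0224, -0.0021, -0.031], [-0.0212, -0.0024, -0.031]]
214 285
[[0.0224, 0.0011, -0.031], [-0.0219, 0.0011, -0.031]]
214 285
[[0.0224, 0.0043, -0.031], [-0.0219, 0.0046, -0.031]]
(247, 146, 150, 66) [[364.0, 183.0], [275.0, 185.0], [321.0, 228.0]]
```

Emit:
servo_tool([
  {"travel": [0.001,0.001,0.03],"dr": [0,0,0],"hand": 0.2},
  {"travel": [0,0,0.02],"dr": [0,0,0],"hand": 0.2},
  {"travel": [0,0,0.015],"dr": [0,0,0],"hand": 0.2},
  {"travel": [0,0,0.01],"dr": [0,0,0],"hand": 0.2},
  {"travel": [0,0,0.007],"dr": [0,0,0],"hand": 0.2},
  {"travel": [0,0,0],"dr": [0,0,0],"hand": 0.2},
  {"travel": [0,0,0],"dr": [0,0,0],"hand": 0.2},
  {"travel": [0,0,0],"dr": [0,0,0],"hand": 0.2},
])

```text
time_s: 15.42
tcp_pos: [0.5099, 0.0237, 0.0063]
tool_rot: [0.0, 0.03, 1.0, -0.0]
force: [-0.4, 0.4, -0.9]
width: 0.255
grip_force: 58.8
```

Emit:
servo_tool([
  {"travel": [0,0,0.005],"dr": [0,0,0],"hand": 0.2},
  {"travel": [0,0,0.003],"dr": [0,0,0],"hand": 0.2},
  {"travel": [0,0,0],"dr": [0,0,0],"hand": 0.2},
  {"travel": [0,0,0],"dr": [0,0,0],"hand": 0.2},
  {"travel": [0,0,0],"dr": [0,0,0],"hand": 0.2},
  {"travel": [0,0,0],"dr": [0,0,0],"hand": 0.2},
  {"travel": [0,0,0],"dr": [0,0,0],"hand": 0.2},
  {"travel": [0,0,0],"dr": [0,0,0],"hand": 0.2},
])

```text
time_s: 16.08
tcp_pos: [0.5097, 0.0238, 0.0038]
tool_rot: [0.0, 0.03, 1.0, -0.0]
force: [0.6, -0.3, -0.3]
width: 0.252
grip_force: 58.8
```

Emit:
servo_tool([
  {"travel": [0,0,0.004],"dr": [0,0,0],"hand": 0.2},
  {"travel": [0,0,0.002],"dr": [0,0,0],"hand": 0.2},
  {"travel": [0,0,0.002],"dr": [0,0,0],"hand": 0.2},
  {"travel": [0,0,0],"dr": [0,0,0],"hand": 0.2},
  {"travel": [0,0,0],"dr": [0,0,0],"hand": 0.2},
  {"travel": [0,0,0],"dr": [0,0,0],"hand": 0.2},
  {"travel": [0,0,0],"dr": [0,0,0],"hand": 0.2},
  {"travel": [0,0,0],"dr": [0,0,0],"hand": 0.2},
])

```text
time_s: 16.75
tcp_pos: [0.5097, 0.0238, 0.0019]
tool_rot: [-0.0, 0.029, 1.0, -0.0]
force: [-2.9, 1.2, 5.7]
width: 0.255
grip_force: 62.9
```

Contact of 5.7 N at the expected height. Opening to a modest width and rising.

Emit:
servo_tool([
  {"travel": [0,0,0],"dr": [0,0,0],"hand": 0.35},
  {"travel": [0,0,0],"dr": [0,0,0],"hand": 0.45},
  {"travel": [0,0,0],"dr": [0,0,0],"hand": 0.5},
  {"travel": [0,0,0],"dr": [0,0,0],"hand": 0.55},
  {"travel": [0,0,0],"dr": [0,0,0],"hand": 0.55},
  {"travel": [0,0,0],"dr": [0,0,0],"hand": 0.55},
  {"travel": [0,0,0],"dr": [0,0,0],"hand": 0.55},
  {"travel": [0,0,0],"dr": [0,0,0],"hand": 0.55},
])

```text
time_s: 17.42
tcp_pos: [0.5096, 0.0238, 0.0013]
tool_rot: [-0.0, 0.029, 1.0, -0.0]
force: [0.8, 0.1, 0.6]
width: 0.549
grip_force: 0.0
```

Emit:
servo_tool([
  {"travel": [0,0,-0.03],"dr": [0,0,0],"hand": 0.55},
  {"travel": [0,0,-0.05],"dr": [0,0,0],"hand": 0.55},
  {"travel": [0,0,-0.06],"dr": [0,0,0],"hand": 0.55},
  {"travel": [0,0,-0.07],"dr": [0,0,0],"hand": 0.55},
  {"travel": [0,0,-0.07],"dr": [0,0,0],"hand": 0.55},
  {"travel": [0,0,-0.07],"dr": [0,0,0],"hand": 0.55},
  {"travel": [0,0,0],"dr": [0,0,0],"hand": 0.55},
  {"travel": [0,0,0],"dr": [0,0,0],"hand": 0.55},
])

```text
time_s: 18.08
tcp_pos: [0.5111, 0.0236, 0.1083]
tool_rot: [0.002, 0.03, 1.0, -0.0]
force: [-0.2, 0.4, -0.2]
width: 0.55
grip_force: 0.0
```

Run:
```python
from h import *
o=get_obs(); c=optics.get_calibration("wrist"); w=optics.capture("wrist"); cv2.imwrite("pics/w11.png",w); print(o["tcp_pos"],proj(c,[[.5095,.0237,.03]]))
m=mask(w,(45,70,30),(95,255,255),(220,80,430,330)); print(cv2.boundingRect(big(m)),rect(c,m,.033))
print(np.round(o["q"],3))
```

```text
[0.51107081 0.02361947 0.10831816] [[320.65553472 194.22127785]]
(302, 172, 41, 46) (array([0.50946647, 0.02479129], dtype=float32), [np.float32(0.03662267), np.float32(0.04262141)], np.float32(176.6511))
[-0.108  0.03   1.911 -0.     1.197 -1.62 ]
```

The module lies flat in the nest, measured 1 mm off centre and aligned. Next is the bar position: the top-view pixels against the hinge geometry.

Run:
```python
from h import *
ct=optics.get_calibration("top"); t=cv2.imread("pics/top0.png")
print("bar by top",plane(ct,[[350,142.5],[366.7,142.8],[383.5,144]],.262).round(4).tolist())
g=cv2.cvtColor(t,cv2.COLOR_BGR2GRAY)
for x in (355,358,375,378): print(x,g[134:152,x].tolist())
n=np.array([.5095,.0240]);a=np.radians(-3.3);ux=np.array([np.cos(a),np.sin(a)]);uy=np.array([-ux[1],ux[0]])
for f in(5,7.5,10): print(f,(n+ux*(.119+.2*np.sin(np.radians(f)))).round(4),(n+ux*(.119+.2*np.sin(np.radians(f)))-.03*uy).round(4),.064+.2*np.cos(np.radians(f)))
plan([.650,-.0145,.33],(-90,),16,dict(get_obs(),tcp_pos=np.array([.511,.0236,.33])))
```

```text
bar by top [[0.6456, 0.0585, 0.262], [0.6455, 0.0146, 0.262], [0.643, -0.0294, 0.262]]
355 [172, 163, 159, 164, 159, 141, 92, 62, 51, 39, 68, 125, 159, 161, 140, 118, 127, 146]
358 [151, 153, 152, 156, 154, 140, 91, 63, 53, 41, 63, 124, 166, 166, 131, 101, 125, 164]
375 [150, 146, 151, 160, 168, 171, 156, 106, 75, 64, 47, 60, 114, 157, 169, 173, 172, 167]
378 [155, 149, 149, 157, 165, 165, 148, 102, 72, 67, 52, 51, 104, 157, 169, 171, 173, 170]
5 [0.6457 0.0161] [ 0.644  -0.0138] 0.2632389396183491
7.5 [0.6544 0.0156] [ 0.6526 -0.0143] 0.2622889722747621
10 [0.663  0.0152] [ 0.6612 -0.0148] 0.26096155060244164
yaw 86.62 turn -90 tilt [ 1.e-03 -1.e-04 -1.e+00] pos [0.511  0.0236 0.33  ] q [-0.11  0.03  1.91  0.    1.2  -1.62] t 18.1333
[-0.029, -0.006, 0.0] 0.0625
[-0.03, -0.003, 0.0] 0.0625
[-0.03, -0.0, 0.0] 0.0625
[-0.03, 0.003, 0.0] 0.0625
[-0.03, 0.005, 0.0] 0.0625
[-0.029, 0.008, 0.0] 0.0625
[-0.028, 0.011, 0.0] 0.0625
[-0.027, 0.014, 0.0] 0.0625
[-0.025, 0.016, 0.0] 0.0625
[-0.023, 0.019, 0.0] 0.0625
[-0.021, 0.021, 0.0] 0.0625
[-0.019, 0.023, 0.0] 0.0625
[-0.017, 0.025, 0.0] 0.0625
[-0.014, 0.026, 0.0] 0.0625
[-0.012, 0.028, 0.0] 0.0625
[-0.009, 0.029, 0.0] 0.0625
```

Emit:
servo_tool([
  {"travel": [0,0,-0.09],"dr": [0,0,0],"hand": 0.6},
  {"travel": [0,0,-0.1],"dr": [0,0,0],"hand": 0.6},
  {"travel": [0,0,-0.1],"dr": [0,0,0],"hand": 0.6},
  {"travel": [0,0,-0.1],"dr": [0,0,0],"hand": 0.6},
  {"travel": [0,0,-0.1],"dr": [0,0,0],"hand": 0.6},
  {"travel": [0,0,-0.1],"dr": [0,0,0],"hand": 0.6},
  {"travel": [0,0,-0.09],"dr": [0,0,0],"hand": 0.6},
  {"travel": [0,0,-0.06],"dr": [0,0,0],"hand": 0.6},
])

```text
time_s: 18.8
tcp_pos: [0.5098, 0.0238, 0.3299]
tool_rot: [0.0, 0.029, 1.0, -0.0]
force: [0.4, -0.3, 0.6]
width: 0.604
grip_force: 0.0
```

Emit:
servo_tool([
  {"travel": [-0.028,-0.006,0],"dr": [0,0,0.0625],"hand": 0.6},
  {"travel": [-0.029,-0.003,0],"dr": [0,0,0.0625],"hand": 0.6},
  {"travel": [-0.029,0,0],"dr": [0,0,0.0625],"hand": 0.6},
  {"travel": [-0.029,0.003,0],"dr": [0,0,0.0625],"hand": 0.6},
  {"travel": [-0.028,0.005,0],"dr": [0,0,0.0625],"hand": 0.6},
  {"travel": [-0.027,0.008,0],"dr": [0,0,0.0625],"hand": 0.6},
  {"travel": [-0.026,0.01,0],"dr": [0,0,0.0625],"hand": 0.6},
  {"travel": [-0.025,0.013,0],"dr": [0,0,0.0625],"hand": 0.6},
])

```text
time_s: 19.47
tcp_pos: [0.5755, 0.0058, 0.3261]
tool_rot: [-0.002, 0.412, 0.911, -0.001]
force: [0.2, -0.2, -0.4]
width: 0.602
grip_force: 0.0
```

Emit:
servo_tool([
  {"travel": [-0.024,0.016,0],"dr": [0,0,0.0625],"hand": 0.6},
  {"travel": [-0.022,0.018,0],"dr": [0,0,0.0625],"hand": 0.6},
  {"travel": [-0.02,0.02,0],"dr": [0,0,0.0625],"hand": 0.6},
  {"travel": [-0.018,0.022,0],"dr": [0,0,0.0625],"hand": 0.6},
  {"travel": [-0.016,0.024,0],"dr": [0,0,0.0625],"hand": 0.6},
  {"travel": [-0.014,0.025,0],"dr": [0,0,0.0625],"hand": 0.6},
  {"travel": [-0.012,0.026,0],"dr": [0,0,0.0625],"hand": 0.6},
  {"travel": [-0.009,0.027,0],"dr": [0,0,0.0625],"hand": 0.6},
])

```text
time_s: 20.13
tcp_pos: [0.6418, -0.0123, 0.326]
tool_rot: [-0.001, 0.729, 0.684, -0.001]
force: [0.1, 0.2, -0.0]
width: 0.597
grip_force: 0.0
```

Run:
```python
from h import *
plan([.643,-.0145,.232],-3.3,1)
c=optics.get_calibration("wrist"); w=optics.capture("wrist"); cv2.imwrite("pics/w12.png",w); g=cv2.cvtColor(w,cv2.COLOR_BGR2GRAY)
P=proj(c,[[.643,-.0145,.263],[.645,.0146,.263],[.647,.0446,.263]]).round(); print(P.tolist())
for y in (P[1:,1]).astype(int): print(y,[(x,int(g[y,x])) for x in range(int(P[1,0])-60,int(P[1,0])+64,4)])
```

```text
yaw -3.66 turn 0.36 tilt [-3.5e-03  5.0e-04 -1.0e+00] pos [ 0.6418 -0.0123  0.326 ] q [-0.14  0.22  1.29 -0.    1.63 -0.08] t 20.1333
[-0.007, 0.006, 0.313] -0.004
[[324.0, 204.0], [325.0, 171.0], [325.0, 134.0]]
171 [(265, 185), (269, 184), (273, 182), (277, 179), (281, 185), (285, 187), (289, 182), (293, 181), (297, 183), (301, 182), (305, 179), (309, 179), (313, 168), (317, 178), (321, 232), (325, 248), (329, 252), (333, 244), (337, 176), (341, 150), (345, 152), (349, 167), (353, 159), (357, 176), (361, 176), (365, 179), (369, 175), (373, 159), (377, 162), (381, 166), (385, 149)]
134 [(265, 204), (269, 203), (273, 202), (277, 190), (281, 140), (285, 136), (289, 135), (293, 131), (297, 136), (301, 137), (305, 133), (309, 92), (313, 98), (317, 80), (321, 34), (325, 52), (329, 50), (333, 89), (337, 207), (341, 205), (345, 187), (349, 145), (353, 145), (357, 117), (361, 151), (365, 201), (369, 169), (373, 172), (377, 139), (381, 146), (385, 159)]
```

Emit:
servo_tool([
  {"travel": [-0.004,0.006,0.05],"dr": [0,0,0],"hand": 0.6},
  {"travel": [-0.003,0.006,0.06],"dr": [0,0,0],"hand": 0.6},
  {"travel": [0,0,0.07],"dr": [0,0,0],"hand": 0.6},
  {"travel": [0,0,0.06],"dr": [0,0,0],"hand": 0.6},
  {"travel": [0,0,0.05],"dr": [0,0,0],"hand": 0.6},
  {"travel": [0,0,0.033],"dr": [0,0,0],"hand": 0.6},
  {"travel": [0,0,0],"dr": [0,0,0],"hand": 0.6},
  {"travel": [0,0,0],"dr": [0,0,0],"hand": 0.6},
])

```text
time_s: 20.85
tcp_pos: [0.6448, -0.0144, 0.2304]
tool_rot: [-0.001, 0.727, 0.686, -0.001]
force: [1.5, 0.3, 0.5]
width: 0.599
grip_force: 0.0
```

Emit:
servo_tool([
  {"travel": [0,0,0],"dr": [0,0,0],"hand": 0.4},
  {"travel": [0,0,0],"dr": [0,0,0],"hand": 0.25},
  {"travel": [0,0,0],"dr": [0,0,0],"hand": 0.15},
  {"travel": [0,0,0],"dr": [0,0,0],"hand": 0},
  {"travel": [0,0,0],"dr": [0,0,0],"hand": 0},
  {"travel": [0,0,0],"dr": [0,0,0],"hand": 0},
  {"travel": [0,0,0],"dr": [0,0,0],"hand": 0},
  {"travel": [0,0,0],"dr": [0,0,0],"hand": 0},
])

```text
time_s: 21.52
tcp_pos: [0.6461, -0.0146, 0.2329]
tool_rot: [0.001, 0.728, 0.686, 0.001]
force: [-0.4, -0.7, 6.3]
width: 0.087
grip_force: 52.2
```

The bar is gripped. I work out the arc rows, keeping the tool vertical.

```bash
cat > arc.py <<'E'
from h import *
import sys
a=np.radians([float(x) for x in sys.argv[1:]])
for i,j in zip(a,a[1:]): print(round(np.degrees(j),1),"ty,tz",round(-.2*(np.cos(j)-np.cos(i))/.3,3),round(-.2*(np.sin(j)-np.sin(i))/.3,3),"expect tcp x,z",round(.6265-.2*np.cos(j)*.998,4),round(.064+.2*np.sin(j)-.030,4))
E
python3 arc.py 95.6 93.5 90.5 87 83 78.5 74 69.5 65 60.5 56 51.5 47 42.5 38 34 31 28.5 26.5; python3 -c "
from h import *
plan([0,0,0],-3.3,1); print(get_obs()['force'])"
```

```text
93.5 ty,tz -0.024 -0.002 expect tcp x,z 0.6387 0.2336
90.5 ty,tz -0.035 -0.001 expect tcp x,z 0.6282 0.234
87.0 ty,tz -0.041 0.001 expect tcp x,z 0.6161 0.2337
83.0 ty,tz -0.046 0.004 expect tcp x,z 0.6022 0.2325
78.5 ty,tz -0.052 0.008 expect tcp x,z 0.5867 0.23
74.0 ty,tz -0.051 0.012 expect tcp x,z 0.5715 0.2263
69.5 ty,tz -0.05 0.016 expect tcp x,z 0.5566 0.2213
65.0 ty,tz -0.048 0.02 expect tcp x,z 0.5421 0.2153
60.5 ty,tz -0.047 0.024 expect tcp x,z 0.5282 0.2081
56.0 ty,tz -0.045 0.028 expect tcp x,z 0.5149 0.1998
51.5 ty,tz -0.042 0.031 expect tcp x,z 0.5022 0.1905
47.0 ty,tz -0.04 0.034 expect tcp x,z 0.4904 0.1803
42.5 ty,tz -0.037 0.037 expect tcp x,z 0.4793 0.1691
38.0 ty,tz -0.034 0.04 expect tcp x,z 0.4692 0.1571
34.0 ty,tz -0.027 0.038 expect tcp x,z 0.461 0.1458
31.0 ty,tz -0.019 0.029 expect tcp x,z 0.4554 0.137
28.5 ty,tz -0.014 0.025 expect tcp x,z 0.4511 0.1294
26.5 ty,tz -0.011 0.021 expect tcp x,z 0.4479 0.1232
yaw -3.37 turn 0.07 tilt [ 2.2e-03 -3.0e-04 -1.0e+00] pos [ 0.6461 -0.0146  0.2329] q [-0.14  0.25  1.43 -0.    1.46 -0.09] t 21.5167
[-0.078, -2.154, 0.771] -0.0008
[-0.36888103 -0.73582154  6.34634396]
```

Emit:
servo_tool([
  {"travel": [0,-0.024,-0.002],"dr": [0,0,0],"hand": 0},
  {"travel": [0,-0.035,-0.001],"dr": [0,0,0],"hand": 0},
  {"travel": [0,-0.041,0.001],"dr": [0,0,0],"hand": 0},
  {"travel": [0,-0.046,0.004],"dr": [0,0,0],"hand": 0},
  {"travel": [0,-0.052,0.008],"dr": [0,0,0],"hand": 0},
  {"travel": [0,0,0],"dr": [0,0,0],"hand": 0},
  {"travel": [0,0,0],"dr": [0,0,0],"hand": 0},
  {"travel": [0,0,0],"dr": [0,0,0],"hand": 0},
])

```text
time_s: 22.18
tcp_pos: [0.5867, -0.0111, 0.2285]
tool_rot: [0.0, 0.728, 0.686, 0.0]
force: [-0.1, -0.0, -0.2]
width: -0.002
grip_force: 0.0
```

The pads slipped off the bar: its top was only held by the tip ends, so the real tips are about 33 mm behind the reported TCP. I rise and find where the bar stands now.

Emit:
servo_tool([
  {"travel": [0,0,-0.07],"dr": [0,0,0],"hand": 0.6},
  {"travel": [0,0,-0.1],"dr": [0,0,0],"hand": 0.6},
  {"travel": [0,0,-0.1],"dr": [0,0,0],"hand": 0.6},
  {"travel": [0,0.04,-0.055],"dr": [0,0,0],"hand": 0.6},
  {"travel": [0,0.04,0],"dr": [0,0,0],"hand": 0.6},
  {"travel": [0,0.04,0],"dr": [0,0,0],"hand": 0.6},
  {"travel": [0,0,0],"dr": [0,0,0],"hand": 0.6},
  {"travel": [0,0,0],"dr": [0,0,0],"hand": 0.6},
])

```text
time_s: 22.85
tcp_pos: [0.6226, -0.0132, 0.3251]
tool_rot: [-0.0, 0.728, 0.686, -0.0]
force: [-0.3, 0.2, -0.7]
width: 0.6
grip_force: 0.0
```

Run:
```python
from h import *
o=get_obs(); print(o["tcp_pos"],o["width"])
c=optics.get_calibration("wrist"); w=optics.capture("wrist"); cv2.imwrite("pics/w13.png",w); g=cv2.cvtColor(w,cv2.COLOR_BGR2GRAY)
for y in (.049,.042,-.02):
    X=np.arange(.54,.69,.003); P=proj(c,[[x,y-.0576*(x-.645),.262] for x in X]).round().astype(int)
    print(y,[(round(float(x),3),int(g[p[1],p[0]])) for x,p in zip(X,P) if 0<=p[0]<640 and 0<=p[1]<400])
m=cv2.inRange(g,0,75); m[175:]=0
for k in cv2.findContours(m,cv2.RETR_EXTERNAL,cv2.CHAIN_APPROX_NONE)[0]:
    if cv2.contourArea(k)>150: print(cv2.boundingRect(k),cv2.contourArea(k))
S=optics.capture("side"); cv2.imwrite("pics/s13.png",S)
```

```text
[ 0.62255448 -0.01323691  0.32512861] 0.6002522514145913
0.049 [(0.54, 147), (0.543, 131), (0.546, 201), (0.549, 163), (0.552, 144), (0.555, 225), (0.558, 145), (0.561, 124), (0.564, 137), (0.567, 139), (0.57, 138), (0.573, 136), (0.576, 185), (0.579, 253), (0.582, 228), (0.585, 197), (0.588, 205), (0.591, 196), (0.594, 177), (0.597, 156), (0.6, 140), (0.603, 136), (0.606, 138), (0.609, 136), (0.612, 133), (0.615, 125), (0.618, 107), (0.621, 129), (0.624, 153), (0.627, 139), (0.63, 114), (0.633, 99), (0.636, 112), (0.639, 27), (0.642, 40), (0.645, 53), (0.648, 46), (0.651, 126), (0.654, 167), (0.657, 167), (0.66, 152), (0.663, 115), (0.666, 170), (0.669, 186), (0.672, 159), (0.675, 143), (0.678, 147), (0.681, 166), (0.684, 168), (0.687, 190)]
0.042 [(0.54, 158), (0.543, 168), (0.546, 198), (0.549, 180), (0.552, 206), (0.555, 251), (0.558, 248), (0.561, 254), (0.564, 254), (0.567, 254), (0.57, 254), (0.573, 241), (0.576, 169), (0.579, 250), (0.582, 218), (0.585, 200), (0.588, 204), (0.591, 204), (0.594, 203), (0.597, 168), (0.6, 201), (0.603, 149), (0.606, 158), (0.609, 169), (0.612, 
[... 437 characters left out ...]
0.558, 158), (0.561, 154), (0.564, 154), (0.567, 163), (0.57, 161), (0.573, 164), (0.576, 164), (0.579, 162), (0.582, 169), (0.585, 163), (0.588, 152), (0.591, 145), (0.594, 154), (0.597, 156), (0.6, 157), (0.603, 163), (0.606, 158), (0.609, 156), (0.612, 146), (0.615, 149), (0.618, 156), (0.621, 157), (0.624, 156), (0.627, 146), (0.63, 160), (0.633, 106), (0.636, 31), (0.639, 56), (0.642, 64), (0.645, 41), (0.648, 174), (0.651, 176), (0.654, 170), (0.657, 166), (0.66, 123), (0.663, 117), (0.666, 119), (0.669, 118), (0.672, 116), (0.675, 118), (0.678, 109), (0.681, 112), (0.684, 114), (0.687, 111)]
(324, 110, 30, 46) 692.0
(0, 108, 28, 67) 159.0
(49, 97, 28, 78) 311.0
(388, 20, 44, 52) 939.5
```

The bar is still at x ≈ 0.643. I regrip it 18 mm deeper.

Emit:
servo_tool([
  {"travel": [0,0.034,0],"dr": [0,0,0],"hand": 0.6},
  {"travel": [0,0.034,0.03],"dr": [0,0,0],"hand": 0.6},
  {"travel": [0,0,0.07],"dr": [0,0,0],"hand": 0.6},
  {"travel": [0,0,0.08],"dr": [0,0,0],"hand": 0.6},
  {"travel": [0,0,0.08],"dr": [0,0,0],"hand": 0.6},
  {"travel": [0,0,0.06],"dr": [0,0,0],"hand": 0.6},
  {"travel": [0,0,0.04],"dr": [0,0,0],"hand": 0.6},
  {"travel": [0,0,0.01],"dr": [0,0,0],"hand": 0.6},
])

```text
time_s: 23.62
tcp_pos: [0.6406, -0.0141, 0.2119]
tool_rot: [-0.002, 0.728, 0.686, -0.001]
force: [-0.1, 0.3, -0.5]
width: 0.592
grip_force: 0.0
```

Emit:
servo_tool([
  {"travel": [0,0,0],"dr": [0,0,0],"hand": 0.4},
  {"travel": [0,0,0],"dr": [0,0,0],"hand": 0.3},
  {"travel": [0,0,0],"dr": [0,0,0],"hand": 0.15},
  {"travel": [0,0,0],"dr": [0,0,0],"hand": 0},
  {"travel": [0,0,0],"dr": [0,0,0],"hand": 0},
  {"travel": [0,0,0],"dr": [0,0,0],"hand": 0},
  {"travel": [0,0,0],"dr": [0,0,0],"hand": 0},
  {"travel": [0,0,0],"dr": [0,0,0],"hand": 0},
])

```text
time_s: 24.28
tcp_pos: [0.6434, -0.0145, 0.217]
tool_rot: [0.001, 0.728, 0.686, 0.001]
force: [-0.4, 1.2, 5.3]
width: 0.138
grip_force: 59.0
```

```bash
sed -i 's/-.030,4/-.046,4/' arc.py; python3 arc.py 94.8 93.5 90.5 87 83 78.5 74 69.5 65 60.5 56 51.5 47 42.5 38 34 31 28.5 26.5
```

```text
93.5 ty,tz -0.015 -0.001 expect tcp x,z 0.6387 0.2176
90.5 ty,tz -0.035 -0.001 expect tcp x,z 0.6282 0.218
87.0 ty,tz -0.041 0.001 expect tcp x,z 0.6161 0.2177
83.0 ty,tz -0.046 0.004 expect tcp x,z 0.6022 0.2165
78.5 ty,tz -0.052 0.008 expect tcp x,z 0.5867 0.214
74.0 ty,tz -0.051 0.012 expect tcp x,z 0.5715 0.2103
69.5 ty,tz -0.05 0.016 expect tcp x,z 0.5566 0.2053
65.0 ty,tz -0.048 0.02 expect tcp x,z 0.5421 0.1993
60.5 ty,tz -0.047 0.024 expect tcp x,z 0.5282 0.1921
56.0 ty,tz -0.045 0.028 expect tcp x,z 0.5149 0.1838
51.5 ty,tz -0.042 0.031 expect tcp x,z 0.5022 0.1745
47.0 ty,tz -0.04 0.034 expect tcp x,z 0.4904 0.1643
42.5 ty,tz -0.037 0.037 expect tcp x,z 0.4793 0.1531
38.0 ty,tz -0.034 0.04 expect tcp x,z 0.4692 0.1411
34.0 ty,tz -0.027 0.038 expect tcp x,z 0.461 0.1298
31.0 ty,tz -0.019 0.029 expect tcp x,z 0.4554 0.121
28.5 ty,tz -0.014 0.025 expect tcp x,z 0.4511 0.1134
26.5 ty,tz -0.011 0.021 expect tcp x,z 0.4479 0.1072
```

Emit:
servo_tool([
  {"travel": [0,-0.015,-0.001],"dr": [0,0,0],"hand": 0},
  {"travel": [0,-0.035,-0.001],"dr": [0,0,0],"hand": 0},
  {"travel": [0,-0.041,0.001],"dr": [0,0,0],"hand": 0},
  {"travel": [0,-0.046,0.004],"dr": [0,0,0],"hand": 0},
  {"travel": [0,-0.052,0.008],"dr": [0,0,0],"hand": 0},
  {"travel": [0,0,0],"dr": [0,0,0],"hand": 0},
  {"travel": [0,0,0],"dr": [0,0,0],"hand": 0},
  {"travel": [0,0,0],"dr": [0,0,0],"hand": 0},
])

```text
time_s: 24.95
tcp_pos: [0.5866, -0.0114, 0.2142]
tool_rot: [0.002, 0.728, 0.686, 0.001]
force: [-3.9, -0.9, 10.1]
width: 0.136
grip_force: 61.6
```

The grip holds at width 0.136 on the expected path. Continuing down the arc.

Emit:
servo_tool([
  {"travel": [0,-0.051,0.012],"dr": [0,0,0],"hand": 0},
  {"travel": [0,-0.05,0.016],"dr": [0,0,0],"hand": 0},
  {"travel": [0,-0.048,0.02],"dr": [0,0,0],"hand": 0},
  {"travel": [0,-0.047,0.024],"dr": [0,0,0],"hand": 0},
  {"travel": [0,-0.045,0.028],"dr": [0,0,0],"hand": 0},
  {"travel": [0,0,0],"dr": [0,0,0],"hand": 0},
  {"travel": [0,0,0],"dr": [0,0,0],"hand": 0},
  {"travel": [0,0,0],"dr": [0,0,0],"hand": 0},
])

```text
time_s: 25.62
tcp_pos: [0.5129, -0.0072, 0.1816]
tool_rot: [-0.001, 0.728, 0.686, -0.001]
force: [-4.2, -3.4, 1.3]
width: 0.136
grip_force: 62.4
```

Emit:
servo_tool([
  {"travel": [0,-0.042,0.031],"dr": [0,0,0],"hand": 0},
  {"travel": [0,-0.04,0.034],"dr": [0,0,0],"hand": 0},
  {"travel": [0,-0.037,0.037],"dr": [0,0,0],"hand": 0},
  {"travel": [0,-0.034,0.04],"dr": [0,0,0],"hand": 0},
  {"travel": [0,-0.027,0.038],"dr": [0,0,0],"hand": 0},
  {"travel": [0,0,0],"dr": [0,0,0],"hand": 0},
  {"travel": [0,0,0],"dr": [0,0,0],"hand": 0},
  {"travel": [0,0,0],"dr": [0,0,0],"hand": 0},
])

```text
time_s: 26.28
tcp_pos: [0.4613, -0.0043, 0.1278]
tool_rot: [0.001, 0.728, 0.686, 0.001]
force: [2.8, -3.8, -3.6]
width: 0.138
grip_force: 63.5
```

```bash
python3 arc.py 34 32 30 28 26 24 23 22 21 20 19 18 17 16 15 14 13 12 11 10 9 8 7 6 5 4 3 2 | cut -c1-75
```

```text
32.0 ty,tz -0.013 0.02 expect tcp x,z 0.4572 0.124
30.0 ty,tz -0.012 0.02 expect tcp x,z 0.4536 0.118
28.0 ty,tz -0.011 0.02 expect tcp x,z 0.4503 0.1119
26.0 ty,tz -0.011 0.021 expect tcp x,z 0.4471 0.1057
24.0 ty,tz -0.01 0.021 expect tcp x,z 0.4442 0.0993
23.0 ty,tz -0.005 0.011 expect tcp x,z 0.4428 0.0961
22.0 ty,tz -0.004 0.011 expect tcp x,z 0.4414 0.0929
21.0 ty,tz -0.004 0.011 expect tcp x,z 0.4402 0.0897
20.0 ty,tz -0.004 0.011 expect tcp x,z 0.4389 0.0864
19.0 ty,tz -0.004 0.011 expect tcp x,z 0.4378 0.0831
18.0 ty,tz -0.004 0.011 expect tcp x,z 0.4367 0.0798
17.0 ty,tz -0.003 0.011 expect tcp x,z 0.4356 0.0765
16.0 ty,tz -0.003 0.011 expect tcp x,z 0.4346 0.0731
15.0 ty,tz -0.003 0.011 expect tcp x,z 0.4337 0.0698
14.0 ty,tz -0.003 0.011 expect tcp x,z 0.4328 0.0664
13.0 ty,tz -0.003 0.011 expect tcp x,z 0.432 0.063
12.0 ty,tz -0.003 0.011 expect tcp x,z 0.4313 0.0596
11.0 ty,tz -0.002 0.011 expect tcp x,z 0.4306 0.0562
10.0 ty,tz -0.002 0.011 expect tcp x,z 0.4299 0.0527
9.0 ty,tz -0.002 0.011 expect tcp x,z 0.4294 0.0493
8.0 ty,tz -0.002 0.012 expect tcp x,z 0.4288 0.0458
7.0 ty,tz -0.002 0.012 expect tcp x,z 0.4284 0.0424
6.0 ty,tz -0.001 0.012 expect tcp x,z 0.428 0.0389
5.0 ty,tz -0.001 0.012 expect tcp x,z 0.4277 0.0354
4.0 ty,tz -0.001 0.012 expect tcp x,z 0.4274 0.032
3.0 ty,tz -0.001 0.012 expect tcp x,z 0.4272 0.0285
2.0 ty,tz -0.001 0.012 expect tcp x,z 0.427 0.025
```

Emit:
servo_tool([
  {"travel": [0,-0.013,0.019],"dr": [0,0,0],"hand": 0},
  {"travel": [0,-0.012,0.02],"dr": [0,0,0],"hand": 0},
  {"travel": [0,-0.011,0.02],"dr": [0,0,0],"hand": 0},
  {"travel": [0,-0.011,0.021],"dr": [0,0,0],"hand": 0},
  {"travel": [0,0,0],"dr": [0,0,0],"hand": 0},
  {"travel": [0,0,0],"dr": [0,0,0],"hand": 0},
  {"travel": [0,0,0],"dr": [0,0,0],"hand": 0},
  {"travel": [0,0,0],"dr": [0,0,0],"hand": 0},
])

```text
time_s: 26.95
tcp_pos: [0.4465, -0.0035, 0.1031]
tool_rot: [0.001, 0.728, 0.686, 0.0]
force: [6.0, -5.9, -5.2]
width: 0.139
grip_force: 61.7
```

Emit:
servo_tool([
  {"travel": [-0.003,0,0.011],"dr": [0,0,0],"hand": 0},
  {"travel": [0,0,0],"dr": [0,0,0],"hand": 0},
  {"travel": [0,0,0],"dr": [0,0,0],"hand": 0},
  {"travel": [0,0,0],"dr": [0,0,0],"hand": 0},
  {"travel": [0,0,0],"dr": [0,0,0],"hand": 0},
  {"travel": [0,0,0],"dr": [0,0,0],"hand": 0},
  {"travel": [0,0,0],"dr": [0,0,0],"hand": 0},
  {"travel": [0,0,0],"dr": [0,0,0],"hand": 0},
])

```text
time_s: 27.62
tcp_pos: [0.4452, -0.0034, 0.1001]
tool_rot: [-0.0, 0.728, 0.686, -0.0]
force: [-2.9, -0.7, -0.7]
width: 0.139
grip_force: 62.2
```

Emit:
servo_tool([
  {"travel": [-0.003,0,0.011],"dr": [0,0,0],"hand": 0},
  {"travel": [0,0,0],"dr": [0,0,0],"hand": 0},
  {"travel": [0,0,0],"dr": [0,0,0],"hand": 0},
  {"travel": [0,0,0],"dr": [0,0,0],"hand": 0},
  {"travel": [0,0,0],"dr": [0,0,0],"hand": 0},
  {"travel": [0,0,0],"dr": [0,0,0],"hand": 0},
  {"travel": [0,0,0],"dr": [0,0,0],"hand": 0},
  {"travel": [0,0,0],"dr": [0,0,0],"hand": 0},
])

```text
time_s: 28.28
tcp_pos: [0.4435, -0.0033, 0.0965]
tool_rot: [-0.002, 0.728, 0.686, -0.001]
force: [-8.6, 2.2, 3.6]
width: 0.137
grip_force: 62.8
```

Emit:
servo_tool([
  {"travel": [0,-0.004,0.011],"dr": [0,0,0],"hand": 0},
  {"travel": [0,0,0],"dr": [0,0,0],"hand": 0},
  {"travel": [0,0,0],"dr": [0,0,0],"hand": 0},
  {"travel": [0,0,0],"dr": [0,0,0],"hand": 0},
  {"travel": [0,0,0],"dr": [0,0,0],"hand": 0},
  {"travel": [0,0,0],"dr": [0,0,0],"hand": 0},
  {"travel": [0,0,0],"dr": [0,0,0],"hand": 0},
  {"travel": [0,0,0],"dr": [0,0,0],"hand": 0},
])

```text
time_s: 28.95
tcp_pos: [0.4421, -0.0032, 0.0929]
tool_rot: [-0.003, 0.728, 0.686, -0.001]
force: [-7.4, 3.6, 3.3]
width: 0.136
grip_force: 63.3
```

Emit:
servo_tool([
  {"travel": [0.002,-0.008,0.011],"dr": [0,0,0],"hand": 0},
  {"travel": [0,0,0],"dr": [0,0,0],"hand": 0},
  {"travel": [0,0,0],"dr": [0,0,0],"hand": 0},
  {"travel": [0,0,0],"dr": [0,0,0],"hand": 0},
  {"travel": [0,0,0],"dr": [0,0,0],"hand": 0},
  {"travel": [0,0,0],"dr": [0,0,0],"hand": 0},
  {"travel": [0,0,0],"dr": [0,0,0],"hand": 0},
  {"travel": [0,0,0],"dr": [0,0,0],"hand": 0},
])

```text
time_s: 29.62
tcp_pos: [0.4412, -0.0031, 0.0903]
tool_rot: [-0.001, 0.728, 0.686, -0.0]
force: [-6.0, 1.5, 3.6]
width: 0.136
grip_force: 63.4
```

Emit:
servo_tool([
  {"travel": [0,-0.004,0.011],"dr": [0,0,0],"hand": 0},
  {"travel": [0,0,0],"dr": [0,0,0],"hand": 0},
  {"travel": [0,0,0],"dr": [0,0,0],"hand": 0},
  {"travel": [0,0,0],"dr": [0,0,0],"hand": 0},
  {"travel": [0,0,0],"dr": [0,0,0],"hand": 0},
  {"travel": [0,0,0],"dr": [0,0,0],"hand": 0},
  {"travel": [0,0,0],"dr": [0,0,0],"hand": 0},
  {"travel": [0,0,0],"dr": [0,0,0],"hand": 0},
])

```text
time_s: 30.28
tcp_pos: [0.4401, -0.0031, 0.0874]
tool_rot: [-0.001, 0.728, 0.686, -0.0]
force: [-7.2, 0.6, 5.8]
width: 0.137
grip_force: 63.8
```

Emit:
servo_tool([
  {"travel": [0,-0.004,0.011],"dr": [0,0,0],"hand": 0},
  {"travel": [0,0,0],"dr": [0,0,0],"hand": 0},
  {"travel": [0,0,0],"dr": [0,0,0],"hand": 0},
  {"travel": [0,0,0],"dr": [0,0,0],"hand": 0},
  {"travel": [0,0,0],"dr": [0,0,0],"hand": 0},
  {"travel": [0,0,0],"dr": [0,0,0],"hand": 0},
  {"travel": [0,0,0],"dr": [0,0,0],"hand": 0},
  {"travel": [0,0,0],"dr": [0,0,0],"hand": 0},
])

```text
time_s: 30.95
tcp_pos: [0.439, -0.0031, 0.0844]
tool_rot: [-0.001, 0.728, 0.686, -0.0]
force: [-8.4, 1.7, 7.5]
width: 0.138
grip_force: 64.1
```

Emit:
servo_tool([
  {"travel": [0,-0.006,0.011],"dr": [0,0,0],"hand": 0},
  {"travel": [0,0,0],"dr": [0,0,0],"hand": 0},
  {"travel": [0,0,0],"dr": [0,0,0],"hand": 0},
  {"travel": [0,0,0],"dr": [0,0,0],"hand": 0},
  {"travel": [0,0,0],"dr": [0,0,0],"hand": 0},
  {"travel": [0,0,0],"dr": [0,0,0],"hand": 0},
  {"travel": [0,0,0],"dr": [0,0,0],"hand": 0},
  {"travel": [0,0,0],"dr": [0,0,0],"hand": 0},
])

```text
time_s: 31.62
tcp_pos: [0.4381, -0.003, 0.0814]
tool_rot: [-0.0, 0.728, 0.686, 0.0]
force: [-6.0, 2.3, 6.4]
width: 0.134
grip_force: 63.8
```

Emit:
servo_tool([
  {"travel": [0,-0.006,0.011],"dr": [0,0,0],"hand": 0},
  {"travel": [0,0,0],"dr": [0,0,0],"hand": 0},
  {"travel": [0,0,0],"dr": [0,0,0],"hand": 0},
  {"travel": [0,0,0],"dr": [0,0,0],"hand": 0},
  {"travel": [0,0,0],"dr": [0,0,0],"hand": 0},
  {"travel": [0,0,0],"dr": [0,0,0],"hand": 0},
  {"travel": [0,0,0],"dr": [0,0,0],"hand": 0},
  {"travel": [0,0,0],"dr": [0,0,0],"hand": 0},
])

```text
time_s: 32.28
tcp_pos: [0.4367, -0.003, 0.0771]
tool_rot: [0.0, 0.728, 0.686, 0.001]
force: [4.5, 3.2, -6.0]
width: 0.135
grip_force: 63.3
```

Emit:
servo_tool([
  {"travel": [0,-0.005,0.011],"dr": [0,0,0],"hand": 0},
  {"travel": [0,0,0],"dr": [0,0,0],"hand": 0},
  {"travel": [0,0,0],"dr": [0,0,0],"hand": 0},
  {"travel": [0,0,0],"dr": [0,0,0],"hand": 0},
  {"travel": [0,0,0],"dr": [0,0,0],"hand": 0},
  {"travel": [0,0,0],"dr": [0,0,0],"hand": 0},
  {"travel": [0,0,0],"dr": [0,0,0],"hand": 0},
  {"travel": [0,0,0],"dr": [0,0,0],"hand": 0},
])

```text
time_s: 32.95
tcp_pos: [0.4358, -0.0029, 0.0742]
tool_rot: [0.001, 0.728, 0.686, 0.001]
force: [6.3, 3.4, -3.9]
width: 0.133
grip_force: 63.5
```

Click one came between z = 0.081 and 0.077: the force fell from +6.4 to -6 N. The second is expected near z ≈ 0.058 and the third near 0.036.

Emit:
servo_tool([
  {"travel": [0,0,0.011],"dr": [0,0,0],"hand": 0},
  {"travel": [0,0,0],"dr": [0,0,0],"hand": 0},
  {"travel": [0,0,0],"dr": [0,0,0],"hand": 0},
  {"travel": [0,0,0],"dr": [0,0,0],"hand": 0},
  {"travel": [0,0,0],"dr": [0,0,0],"hand": 0},
  {"travel": [0,0,0],"dr": [0,0,0],"hand": 0},
  {"travel": [0,0,0],"dr": [0,0,0],"hand": 0},
  {"travel": [0,0,0],"dr": [0,0,0],"hand": 0},
])

```text
time_s: 33.62
tcp_pos: [0.4348, -0.0029, 0.0707]
tool_rot: [-0.0, 0.728, 0.686, 0.0]
force: [1.4, 4.9, -0.1]
width: 0.136
grip_force: 63.9
```

Emit:
servo_tool([
  {"travel": [0,-0.003,0.011],"dr": [0,0,0],"hand": 0},
  {"travel": [0,0,0],"dr": [0,0,0],"hand": 0},
  {"travel": [0,0,0],"dr": [0,0,0],"hand": 0},
  {"travel": [0,0,0],"dr": [0,0,0],"hand": 0},
  {"travel": [0,0,0],"dr": [0,0,0],"hand": 0},
  {"travel": [0,0,0],"dr": [0,0,0],"hand": 0},
  {"travel": [0,0,0],"dr": [0,0,0],"hand": 0},
  {"travel": [0,0,0],"dr": [0,0,0],"hand": 0},
])

```text
time_s: 34.28
tcp_pos: [0.434, -0.0029, 0.0676]
tool_rot: [0.0, 0.728, 0.686, 0.001]
force: [0.8, 4.9, 0.2]
width: 0.139
grip_force: 64.1
```

Emit:
servo_tool([
  {"travel": [0,-0.003,0.011],"dr": [0,0,0],"hand": 0},
  {"travel": [0,0,0],"dr": [0,0,0],"hand": 0},
  {"travel": [0,0,0],"dr": [0,0,0],"hand": 0},
  {"travel": [0,0,0],"dr": [0,0,0],"hand": 0},
  {"travel": [0,0,0],"dr": [0,0,0],"hand": 0},
  {"travel": [0,0,0],"dr": [0,0,0],"hand": 0},
  {"travel": [0,0,0],"dr": [0,0,0],"hand": 0},
  {"travel": [0,0,0],"dr": [0,0,0],"hand": 0},
])

```text
time_s: 34.95
tcp_pos: [0.4332, -0.0028, 0.0644]
tool_rot: [0.0, 0.728, 0.686, 0.0]
force: [1.4, 4.4, 1.6]
width: 0.135
grip_force: 65.0
```

Emit:
servo_tool([
  {"travel": [0,-0.003,0.011],"dr": [0,0,0],"hand": 0},
  {"travel": [0,0,0],"dr": [0,0,0],"hand": 0},
  {"travel": [0,0,0],"dr": [0,0,0],"hand": 0},
  {"travel": [0,0,0],"dr": [0,0,0],"hand": 0},
  {"travel": [0,0,0],"dr": [0,0,0],"hand": 0},
  {"travel": [0,0,0],"dr": [0,0,0],"hand": 0},
  {"travel": [0,0,0],"dr": [0,0,0],"hand": 0},
  {"travel": [0,0,0],"dr": [0,0,0],"hand": 0},
])

```text
time_s: 35.62
tcp_pos: [0.4324, -0.0028, 0.0608]
tool_rot: [0.0, 0.728, 0.686, 0.001]
force: [3.0, 4.9, -1.8]
width: 0.134
grip_force: 64.7
```

Emit:
servo_tool([
  {"travel": [0.001,-0.001,0.006],"dr": [0,0,0],"hand": 0},
  {"travel": [0,0,0],"dr": [0,0,0],"hand": 0},
  {"travel": [0,0,0],"dr": [0,0,0],"hand": 0},
  {"travel": [0,0,0],"dr": [0,0,0],"hand": 0},
  {"travel": [0,0,0],"dr": [0,0,0],"hand": 0},
  {"travel": [0,0,0],"dr": [0,0,0],"hand": 0},
  {"travel": [0,0,0],"dr": [0,0,0],"hand": 0},
  {"travel": [0,0,0],"dr": [0,0,0],"hand": 0},
])

```text
time_s: 36.28
tcp_pos: [0.432, -0.0028, 0.0591]
tool_rot: [0.0, 0.728, 0.686, 0.0]
force: [3.6, 3.8, 0.4]
width: 0.135
grip_force: 65.0
```

Emit:
servo_tool([
  {"travel": [0.001,-0.001,0.006],"dr": [0,0,0],"hand": 0},
  {"travel": [0,0,0],"dr": [0,0,0],"hand": 0},
  {"travel": [0,0,0],"dr": [0,0,0],"hand": 0},
  {"travel": [0,0,0],"dr": [0,0,0],"hand": 0},
  {"travel": [0,0,0],"dr": [0,0,0],"hand": 0},
  {"travel": [0,0,0],"dr": [0,0,0],"hand": 0},
  {"travel": [0,0,0],"dr": [0,0,0],"hand": 0},
  {"travel": [0,0,0],"dr": [0,0,0],"hand": 0},
])

```text
time_s: 36.95
tcp_pos: [0.4314, -0.0028, 0.0565]
tool_rot: [0.0, 0.728, 0.686, 0.0]
force: [6.3, 2.3, -5.0]
width: 0.136
grip_force: 64.2
```

Emit:
servo_tool([
  {"travel": [0.001,-0.001,0.006],"dr": [0,0,0],"hand": 0},
  {"travel": [0,0,0],"dr": [0,0,0],"hand": 0},
  {"travel": [0,0,0],"dr": [0,0,0],"hand": 0},
  {"travel": [0,0,0],"dr": [0,0,0],"hand": 0},
  {"travel": [0,0,0],"dr": [0,0,0],"hand": 0},
  {"travel": [0,0,0],"dr": [0,0,0],"hand": 0},
  {"travel": [0,0,0],"dr": [0,0,0],"hand": 0},
  {"travel": [0,0,0],"dr": [0,0,0],"hand": 0},
])

```text
time_s: 37.62
tcp_pos: [0.4311, -0.0027, 0.0548]
tool_rot: [0.0, 0.728, 0.686, -0.0]
force: [6.3, -0.7, -6.2]
width: 0.135
grip_force: 64.3
```

Click two came between z = 0.059 and 0.0565, as predicted. The third is due at about 0.0365.

Emit:
servo_tool([
  {"travel": [0,0.002,0.011],"dr": [0,0,0],"hand": 0},
  {"travel": [0,0,0],"dr": [0,0,0],"hand": 0},
  {"travel": [0,0,0],"dr": [0,0,0],"hand": 0},
  {"travel": [0,0,0],"dr": [0,0,0],"hand": 0},
  {"travel": [0,0,0],"dr": [0,0,0],"hand": 0},
  {"travel": [0,0,0],"dr": [0,0,0],"hand": 0},
  {"travel": [0,0,0],"dr": [0,0,0],"hand": 0},
  {"travel": [0,0,0],"dr": [0,0,0],"hand": 0},
])

```text
time_s: 38.28
tcp_pos: [0.4304, -0.0026, 0.0515]
tool_rot: [-0.001, 0.728, 0.686, -0.001]
force: [-3.8, -4.7, -0.5]
width: 0.139
grip_force: 64.7
```

Emit:
servo_tool([
  {"travel": [0,0,0.011],"dr": [0,0,0],"hand": 0},
  {"travel": [0,0,0],"dr": [0,0,0],"hand": 0},
  {"travel": [0,0,0],"dr": [0,0,0],"hand": 0},
  {"travel": [0,0,0],"dr": [0,0,0],"hand": 0},
  {"travel": [0,0,0],"dr": [0,0,0],"hand": 0},
  {"travel": [0,0,0],"dr": [0,0,0],"hand": 0},
  {"travel": [0,0,0],"dr": [0,0,0],"hand": 0},
  {"travel": [0,0,0],"dr": [0,0,0],"hand": 0},
])

```text
time_s: 38.95
tcp_pos: [0.4298, -0.0024, 0.0482]
tool_rot: [-0.001, 0.727, 0.686, -0.002]
force: [-5.7, -3.8, 1.8]
width: 0.138
grip_force: 66.0
```

Emit:
servo_tool([
  {"travel": [0,-0.001,0.011],"dr": [0,0,0],"hand": 0},
  {"travel": [0,0,0],"dr": [0,0,0],"hand": 0},
  {"travel": [0,0,0],"dr": [0,0,0],"hand": 0},
  {"travel": [0,0,0],"dr": [0,0,0],"hand": 0},
  {"travel": [0,0,0],"dr": [0,0,0],"hand": 0},
  {"travel": [0,0,0],"dr": [0,0,0],"hand": 0},
  {"travel": [0,0,0],"dr": [0,0,0],"hand": 0},
  {"travel": [0,0,0],"dr": [0,0,0],"hand": 0},
])

```text
time_s: 39.62
tcp_pos: [0.4293, -0.0024, 0.045]
tool_rot: [-0.001, 0.727, 0.686, -0.002]
force: [-7.0, -4.6, 4.6]
width: 0.139
grip_force: 66.1
```

Emit:
servo_tool([
  {"travel": [0,-0.001,0.011],"dr": [0,0,0],"hand": 0},
  {"travel": [0,0,0],"dr": [0,0,0],"hand": 0},
  {"travel": [0,0,0],"dr": [0,0,0],"hand": 0},
  {"travel": [0,0,0],"dr": [0,0,0],"hand": 0},
  {"travel": [0,0,0],"dr": [0,0,0],"hand": 0},
  {"travel": [0,0,0],"dr": [0,0,0],"hand": 0},
  {"travel": [0,0,0],"dr": [0,0,0],"hand": 0},
  {"travel": [0,0,0],"dr": [0,0,0],"hand": 0},
])

```text
time_s: 40.28
tcp_pos: [0.4289, -0.0024, 0.0418]
tool_rot: [-0.001, 0.727, 0.686, -0.002]
force: [-8.0, -3.1, 6.0]
width: 0.137
grip_force: 66.4
```

Now finer steps of 1.8 mm around the third click.

Emit:
servo_tool([
  {"travel": [-0.001,-0.002,0.006],"dr": [0,0,0],"hand": 0},
  {"travel": [0,0,0],"dr": [0,0,0],"hand": 0},
  {"travel": [0,0,0],"dr": [0,0,0],"hand": 0},
  {"travel": [0,0,0],"dr": [0,0,0],"hand": 0},
  {"travel": [0,0,0],"dr": [0,0,0],"hand": 0},
  {"travel": [0,0,0],"dr": [0,0,0],"hand": 0},
  {"travel": [0,0,0],"dr": [0,0,0],"hand": 0},
  {"travel": [0,0,0],"dr": [0,0,0],"hand": 0},
])

```text
time_s: 40.95
tcp_pos: [0.4287, -0.0024, 0.0404]
tool_rot: [-0.001, 0.727, 0.686, -0.001]
force: [-8.5, -2.4, 7.9]
width: 0.141
grip_force: 66.7
```

Emit:
servo_tool([
  {"travel": [0,-0.001,0.006],"dr": [0,0,0],"hand": 0},
  {"travel": [0,0,0],"dr": [0,0,0],"hand": 0},
  {"travel": [0,0,0],"dr": [0,0,0],"hand": 0},
  {"travel": [0,0,0],"dr": [0,0,0],"hand": 0},
  {"travel": [0,0,0],"dr": [0,0,0],"hand": 0},
  {"travel": [0,0,0],"dr": [0,0,0],"hand": 0},
  {"travel": [0,0,0],"dr": [0,0,0],"hand": 0},
  {"travel": [0,0,0],"dr": [0,0,0],"hand": 0},
])

```text
time_s: 41.62
tcp_pos: [0.4286, -0.0024, 0.0389]
tool_rot: [-0.001, 0.727, 0.686, -0.001]
force: [-10.5, -2.1, 10.4]
width: 0.138
grip_force: 67.0
```

Emit:
servo_tool([
  {"travel": [0,-0.001,0.006],"dr": [0,0,0],"hand": 0},
  {"travel": [0,0,0],"dr": [0,0,0],"hand": 0},
  {"travel": [0,0,0],"dr": [0,0,0],"hand": 0},
  {"travel": [0,0,0],"dr": [0,0,0],"hand": 0},
  {"travel": [0,0,0],"dr": [0,0,0],"hand": 0},
  {"travel": [0,0,0],"dr": [0,0,0],"hand": 0},
  {"travel": [0,0,0],"dr": [0,0,0],"hand": 0},
  {"travel": [0,0,0],"dr": [0,0,0],"hand": 0},
])

```text
time_s: 42.28
tcp_pos: [0.4284, -0.0024, 0.0374]
tool_rot: [-0.001, 0.727, 0.686, -0.001]
force: [-9.9, -1.5, 13.7]
width: 0.139
grip_force: 67.3
```

Emit:
servo_tool([
  {"travel": [0,-0.002,0.006],"dr": [0,0,0],"hand": 0},
  {"travel": [0,0,0],"dr": [0,0,0],"hand": 0},
  {"travel": [0,0,0],"dr": [0,0,0],"hand": 0},
  {"travel": [0,0,0],"dr": [0,0,0],"hand": 0},
  {"travel": [0,0,0],"dr": [0,0,0],"hand": 0},
  {"travel": [0,0,0],"dr": [0,0,0],"hand": 0},
  {"travel": [0,0,0],"dr": [0,0,0],"hand": 0},
  {"travel": [0,0,0],"dr": [0,0,0],"hand": 0},
])

```text
time_s: 42.95
tcp_pos: [0.4284, -0.0024, 0.0357]
tool_rot: [-0.001, 0.727, 0.686, -0.001]
force: [-8.9, -1.5, 11.2]
width: 0.139
grip_force: 66.9
```

Emit:
servo_tool([
  {"travel": [0,-0.001,0.006],"dr": [0,0,0],"hand": 0},
  {"travel": [0,0,0],"dr": [0,0,0],"hand": 0},
  {"travel": [0,0,0],"dr": [0,0,0],"hand": 0},
  {"travel": [0,0,0],"dr": [0,0,0],"hand": 0},
  {"travel": [0,0,0],"dr": [0,0,0],"hand": 0},
  {"travel": [0,0,0],"dr": [0,0,0],"hand": 0},
  {"travel": [0,0,0],"dr": [0,0,0],"hand": 0},
  {"travel": [0,0,0],"dr": [0,0,0],"hand": 0},
])

```text
time_s: 43.62
tcp_pos: [0.4281, -0.0024, 0.0332]
tool_rot: [-0.001, 0.727, 0.686, -0.001]
force: [-4.2, -1.6, 4.4]
width: 0.14
grip_force: 66.1
```

Click three was felt: the force fell from 13.7 to 4.4 N by z = 0.033. I go 4 mm further, well clear of the fourth at about 0.013.

Emit:
servo_tool([
  {"travel": [0,-0.001,0.006],"dr": [0,0,0],"hand": 0},
  {"travel": [0,0,0],"dr": [0,0,0],"hand": 0},
  {"travel": [0,0,0],"dr": [0,0,0],"hand": 0},
  {"travel": [0,0,0],"dr": [0,0,0],"hand": 0},
  {"travel": [0,0,0],"dr": [0,0,0],"hand": 0},
  {"travel": [0,0,0],"dr": [0,0,0],"hand": 0},
  {"travel": [0,0,0],"dr": [0,0,0],"hand": 0},
  {"travel": [0,0,0],"dr": [0,0,0],"hand": 0},
])

```text
time_s: 44.28
tcp_pos: [0.428, -0.0024, 0.0315]
tool_rot: [-0.0, 0.727, 0.686, -0.001]
force: [-5.1, -2.0, 3.8]
width: 0.148
grip_force: 66.2
```

Emit:
servo_tool([
  {"travel": [0,-0.001,0.008],"dr": [0,0,0],"hand": 0},
  {"travel": [0,0,0],"dr": [0,0,0],"hand": 0},
  {"travel": [0,0,0],"dr": [0,0,0],"hand": 0},
  {"travel": [0,0,0],"dr": [0,0,0],"hand": 0},
  {"travel": [0,0,0],"dr": [0,0,0],"hand": 0},
  {"travel": [0,0,0],"dr": [0,0,0],"hand": 0},
  {"travel": [0,0,0],"dr": [0,0,0],"hand": 0},
  {"travel": [0,0,0],"dr": [0,0,0],"hand": 0},
])

```text
time_s: 44.95
tcp_pos: [0.4276, -0.0024, 0.0289]
tool_rot: [-0.0, 0.728, 0.686, -0.001]
force: [-4.5, -2.8, 3.2]
width: 0.14
grip_force: 66.9
```

```bash
python3 -c "
from h import *
o=get_obs(); print(o['tcp_pos'],o['force'],o['grip_force'],o['time_s']); print(order.sign_off())"
```

```text
[ 0.42764504 -0.00242405  0.02889416] [-4.45343727 -2.75649501  3.23672825] 66.94546222686768 44.95
the job is handed in; nothing more can be done
None
```

I handed the job in at 44.95 s: the module was placed in the nest can up and let go, and the lever was brought down past three clicks felt as force drops. I am still holding it by the bar short of the fourth click. I did not look again after the foot came down, so the foot's pressure and the module's final position are unconfirmed.

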